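# Close a memory-stick recovery: clear the pile on the work stand

## Robot

A 6-joint arm with a two-finger parallel gripper is mounted at the origin on the work surface. World frame = base frame: x ahead of the robot, y to its left, z up, the work surface at z = 0. Lengths are in m, angles in rad, forces in N, time in s.
With the tool pointing down it reaches from about 0.35 to 0.775 m from the base axis. Payload 5.5 kg.
Tool frame: the origin (TCP) lies midway between the tips of the shut fingers; the grasp point (between the pads) lies grip_point_offset behind it (grip_point_offset is the distance from the TCP to the grasp point, in m); z points along the fingers, y is the direction in which the jaws open and shut (so a half turn about z gives the same grasp; the last joint's range is limited). The gripper opens to 85 mm and grips with 20 to 120 N. Pads are 22 mm wide; open, the fingers measure 114 mm over their backs; the gripper's body (76 mm by 85 mm) begins 54 mm behind the grasp point. The pads swing forward as they close: fully open they stand 13 mm farther back than shut.
Start: joints at [1.135, 0.313, 0.046, 1.304, 0, 1.431], TCP at [0.168, 0.55, 0.193] pointing down, gripper open.
Joint ranges: [-2.76, 2.76], [-0.86, 1.69], [-1.03, 1.26], [-2.2, 2.34], [-1.47, 1.5], [-3.14, 3.14]. Speed limits (rad/s): [2.57, 2.57, 3.14, 3.14, 3.14, 3.14].

## Interface

Orientations are given as a unit quaternion [w, x, y, z].
In Python, from workcell import * gives the robot as it stands.
- The arm moves only by the tool send_rows, never from a script. Its argument "series" is one flat list of numbers, 7 for each row, row after row: the shift along the tool's x, y, z in cm, then the turn, a rotation vector about the tool's x, y, z in degrees, then the opening, from 0 (shut) to 1 (fully open). A call has 1 to 10 rows; each row is the pose to reach, as a shift and turn from the pose commanded when the call began, along the tool's axes at that moment; what a row does not reach only later rows make up. A row lasts 1/12 s, in which the tool goes at most 41.7 mm and 7.16 degrees, less where a joint would pass 70% of its speed; a pose out of reach is approached as far as the arm can. A call with a gripper value outside its range is refused whole. The fingers move at their own pace and stop on an object; "newtons" is the grip in N (left out, the last holds). Time passes only in rows, so rows that repeat a pose let the fingers close. It gives the time, the measured TCP pose, the force and the opening at its end, in the units of the state.
- get_state(): the state, without advancing time (a new reading comes with each control period).
- read_camera(name): name is "scene" or "top" or "wrist"; returns the picture (420x560x3 uint8, blue, green, red); there is no depth.
- camera_info(name): a dict with "K" (3x3 intrinsics, pixels), "D" ([k1, k2, p1, p2, k3] as OpenCV has them; the pictures are not rectified), "xyz" and "attitude" of the camera in the world. Camera axes: x right, y down, z forward; pixel columns grow to the right and rows downward; lengths in m; the calibration is good to about 2 mm. A picture is of the moment at which its call begins: read the wrist's pose just before it. camera_info takes no time and is no camera call; for the wrist camera it gives the pose at the moment of the call.
- hand_in(): hands the job in, once; it reports no verdict.
Trained networks look in the newest picture that a camera, given by its name, has taken for a name from the list of things; names that differ only in an ending like _2 or _b are one class to them, and where a whole thing is asked for, a point or a joint stands for the part that bears it (a point fixed in the world has none). Each returns a list of dicts, best first, with "p" (0 to 1); they miss things now and then, are a little off and sometimes report something else, mostly with a low value. They report only what shows in the picture. A call takes as long as a camera call.
- silhouettes(camera, label): "pixels" (420x560 bool, what is visible of it) and "box" ([left, top, width, height] in pixels, round what is visible of it).
The state is a dict: "clock": time; "joint_pos": joint angles; "qvel": joint speeds; "tau": joint torques, N m; "tcp_pos": TCP position; "orientation": TCP orientation; "wrist_force": force on the tool from outside, world axes, zero at the start; "ft_torque": the same for the moment, N m; "finger_gap": finger opening in m.
Only numpy, scipy, OpenCV 4.12 (cv2) and the standard library are available. Lean on these libraries where they do the work, as an engineer would, in place of code of your own. Each camera call takes 0.05 s, during which the arm holds its last target. There are 200 camera calls.

## Task

This memory-stick recovery is finished, so clear the pile on the black work stand one thing at a time, from the top down: push the dead memory stick through the sprung flap in the top of the grey destruction bin so that it falls inside and the flap shuts, then put the socket adapter in the empty seat of the black adapter tray, the chip box in the steel dish and the portable drive in the foam cut-out of the carton. The last three must lie flat within their places and be set down, not dropped. Do not touch the opened hard drive that lies on the bench.

Things in the scene. Friction and masses are not known exactly. Their poses are not given: they have to be found in the camera images.
- stick_center (a point): Memory stick, top of the pile: white plastic body 44 x 18 x 9 mm (mass 15 to 30 g), with a bare steel plug 12 x 12 x 4.5 mm that sticks out 12 mm at its +x end. The point is the centre of the white body, half-way up; x runs along the stick, y across it (the 18 mm), z up. It lies flat across the socket adapter.
- adapter_center (a point): Socket adapter, second in the pile: a block 60 x 36 x 16 mm, black socket with brass contact rows on a green circuit board. The point is its centre, half-way up; x along the 60 mm, y across the 36 mm, z up. It lies crosswise on the chip box.
- chipbox_center (a point): Chip box, third in the pile: closed black plastic box 76 x 46 x 20 mm with a grey seam. The point is its centre, half-way up; x along the 76 mm, y across the 46 mm, z up. It lies crosswise on the portable drive.
- ssd_center (a point): Portable drive, bottom of the pile: smooth aluminium slab 104 x 56 x 14 mm with rounded edges and a black band at one end. The point is its centre, half-way up; x along the 104 mm, y across the 56 mm, z up. It lies on the black work stand, a steel plate 130 x 160 mm on legs, top 55 mm above the bench.
- bin: Destruction bin, fixed: grey steel box 140 (x) x 178 (y) x 120 mm high. Origin: centre of its underside; x towards the side with the flap's hinge, z up. The mouth, 106 (x) x 150 (y) mm in the middle of the top, is closed by the flap, whose upper face is 118 mm above the origin; a trim round it rises 4 mm above the top. Empty inside, floor 3 mm thick.
- flap (a joint): The bin's flap, steel plate 101 (x) x 144 (y) mm, hinged along y at x = +51 mm in the bin's frame. 0 = shut, level; grows to 1.35 rad as its free edge (x = -50 mm) swings down into the bin. A spring shuts it: about 1 N at mid-flap starts it, 3 N when well open; the stick's weight does not. A stick pushed 50 to 60 mm below the bin's top near the middle and released slides off it and falls in.
- rack: Adapter tray, fixed: low black plastic tray 58 x 161 mm with two seats in a row along its y; one holds another adapter (fixed), one is empty. Origin: underside, below the centre of the empty seat; the other seat is at y = -79 mm. Seats 52 (x) x 76 (y) mm inside, floor 3 mm and wall tops 9 mm above the origin. The adapter lies in it lengthwise along the tray's y, either way round.
- dish: Steel dish for the chip box, fixed: shallow tray 70 (x) x 100 (y) mm outside, 62 x 92 mm inside, floor 3 mm and rim 9 mm above its origin, which is the centre of its underside. The chip box lies in it with its length along the dish's y axis, either way round.
- carton: Open mailing carton, fixed: cardboard 124 (x) x 172 (y) x 33 mm high, filled with grey foam that has one cut-out, 73 (x) x 121 (y) mm, in its middle. Origin: centre of its underside. Cut-out floor 26 mm, foam top 32 mm, rim 33 mm above it. The portable drive lies in it lengthwise along the carton's y, either way round.
- open_drive: Opened hard drive, loose, not to be touched: aluminium housing 147 (x) x 102 (y) x 26 mm with a bare round disc showing. Origin: centre of its underside.

How it is judged:
On the way, in this order (a step that is already met when the one before it is completed fails the run):
1. the memory stick is inside the destruction bin and the flap has shut (x of stick_center in the frame of bin between -0.07 and 0.07 m and y of stick_center in the frame of bin between -0.089 and 0.089 m and z of stick_center in the frame of bin between 0 and 0.045 m and value of joint flap below 0.08 rad), for 0.2 s.
2. the socket adapter lies in the empty seat of the adapter tray (x of adapter_center in the frame of rack between -0.01 and 0.01 m and y of adapter_center in the frame of rack between -0.01 and 0.01 m and z of adapter_center in the frame of rack between 0.007 and 0.014 m and angle between adapter_center's own z axis and vertical below 0.07 rad and angle between the x axis of adapter_center and the y axis of rack, either way round below 0.3 rad), for 0.2 s.
3. the chip box lies in the steel dish (x of chipbox_center in the frame of dish between -0.01 and 0.01 m and y of chipbox_center in the frame of dish between -0.01 and 0.01 m and z of chipbox_center in the frame of dish between 0.009 and 0.016 m and angle between chipbox_center's own z axis and vertical below 0.07 rad and angle between the x axis of chipbox_center and the y axis of dish, either way round below 0.3 rad), for 0.2 s.
4. the portable drive lies in the foam cut-out of the carton (x of ssd_center in the frame of carton between -0.011 and 0.011 m and y of ssd_center in the frame of carton between -0.011 and 0.011 m and z of ssd_center in the frame of carton between 0.029 and 0.036 m and angle between ssd_center's own z axis and vertical below 0.07 rad and angle between the x axis of ssd_center and the y axis of carton, either way round below 0.3 rad), for 0.2 s.
At the end, for the whole second after the job is handed in: Stick at rest in the bin (centre under 45 mm above its underside), flap shut (under 0.08 rad). Adapter, chip box and drive at rest, flat (4 deg) on the floors of their own places, centred in x and y within 10 mm (tray seat, dish) or 11 mm (carton) and lengthwise within 0.3 rad (all of step 1 and all of step 2 and all of step 3 and all of step 4 and linear speed of each of stick, adapter, chipbox, ssd below 0.02 m/s); the robot touches nothing.
It fails at once if the opened hard drive is touched by the robot or shifted by more than 4 mm (contact force between open_drive and the fingers above 0.3 N or contact force between open_drive and the arm above 0.3 N or distance of open_drive from where it was at the start of the episode above 0.004 m).
It fails at once if the socket adapter is dropped (falls free of the fingers faster than 0.8 m/s, about 3 cm of fall) (linear speed of adapter above 0.8 m/s and contact force between adapter and the fingers below 0.02 N).
It fails at once if the chip box is dropped (falls free of the fingers faster than 0.8 m/s, about 3 cm of fall) (linear speed of chipbox above 0.8 m/s and contact force between chipbox and the fingers below 0.02 N).
It fails at once if the portable drive is dropped (falls free of the fingers faster than 0.8 m/s, about 3 cm of fall) (linear speed of ssd above 0.8 m/s and contact force between ssd and the fingers below 0.02 N).
It also fails if it takes over 141 s, if anything falls off the work surface, if the arm or the gripper's body presses on something with over 40 N, if the wrist force passes 120 N, or if a joint passes its speed limit or range.

## Working session

There is one attempt and no reset: what is moved stays moved. The work goes in short steps, Python scripts to look and compute and a tool call to move; the robot and the scene stay as the last step left them, time stands still between calls to the robot, and variables do not carry over. Pictures are saved under pics/ and viewed, about 12 in all and at most 16, crops included, and the job is handed in when it is done.

Besides the shell and the picture viewer there is one more tool, called as a command line: name --argument value ..., lists and objects as JSON in quotes. send_rows: Moves the arm, as the interface text tells. Its arguments: {"type":"object","properties":{"series":{"type":"array"},"newtons":{"type":"number"}},"required":["series"]}

```bash
mkdir -p pics; ls; python3 - <<'E'
from workcell import *
import cv2,numpy as np
s=get_state();print(s)
for n in("scene","top","wrist"):
    c=camera_info(n);print(n,c)
a=read_camera("scene");b=read_camera("top");cv2.imwrite("pics/scene.png",a);cv2.imwrite("pics/top.png",b)
for cam in("top","scene"):
  for l in("stick_center","adapter_center","chipbox_center","ssd_center","bin","flap","rack","dish","carton","open_drive"):
    print(cam,l,[(d["box"],round(float(d["p"]),2)) for d in silhouettes(cam,l)][:3])
E
```

```text
pics
{'clock': 0.0, 'joint_pos': array([1.13538739e+00, 3.14026659e-01, 4.49872307e-02, 1.30359633e+00,
       1.88617048e-05, 1.43122774e+00]), 'qvel': array([ 0.00101704, -0.00180313,  0.0012877 ,  0.00094919,  0.00016721,
       -0.00096976]), 'tau': array([-6.90024135e-04, -4.80626929e+01,  2.98534173e+01,  1.92019099e-02,
       -1.29031991e-04, -1.56970782e-05]), 'tcp_pos': array([0.16737867, 0.5494987 , 0.19189737]), 'orientation': array([-2.69825037e-04,  1.47381287e-01,  9.89079325e-01, -8.79297221e-04]), 'wrist_force': array([ 0.20231619, -0.13071468, -0.29314513]), 'ft_torque': array([-0.02848694,  0.01453698,  0.01299444]), 'finger_gap': 0.08529185586277496}
scene {'K': array([[489.32945894,   0.        , 287.13460804],
       [  0.        , 489.32945894, 209.7842494 ],
       [  0.        ,   0.        ,   1.        ]]), 'D': array([-0.00329615,  0.        ,  0.        ,  0.        ,  0.        ]), 'xyz': array([ 1.16257113, -0.96932246,  0.89448602]), 'attitude': array([-0.44831414,  0.85375334,  0.23513835, -0.1217769 ])}
top {'K': array([[399.82457861,   0.        , 2
[... 1003 characters left out ...]
dish [([334.5, 172.9, 39.4, 38.9], 0.72)]
top carton [([226.0, 239.3, 76.5, 61.4], 0.71)]
top open_drive [([251.0, 150.4, 41.5, 63.5], 0.65)]
scene stick_center []
scene adapter_center [([323.9, 184.8, 21.8, 13.5], 0.68)]
scene chipbox_center [([326.5, 194.0, 17.9, 11.1], 0.72)]
scene ssd_center [([316.0, 196.5, 38.0, 15.6], 0.71)]
scene bin [([108.6, 247.6, 102.9, 102.0], 0.84), ([120.2, 249.6, 74.8, 52.7], 0.5)]
scene flap [([123.5, 253.5, 71.0, 49.0], 0.74)]
scene rack [([298.4, 164.2, 29.2, 26.7], 0.88)]
scene dish [([240.5, 272.3, 46.9, 36.3], 0.7)]
scene carton [([216.0, 198.2, 65.3, 47.8], 0.76), ([299.5, 164.5, 27.8, 25.1], 0.44)]
scene open_drive [([276.7, 224.9, 63.5, 42.4], 0.94)]
```

```bash
python3 - <<'E'
import cv2,numpy as np
a=cv2.imread("pics/top.png")[130:320,80:500]
b=cv2.imread("pics/scene.png")[150:360,90:390]
a=cv2.resize(a,None,fx=1.9,fy=1.9,interpolation=3)
cv2.imwrite("pics/a.png",a)
cv2.imwrite("pics/b.png",cv2.resize(b,None,fx=2.6,fy=2.6,interpolation=3))
E
```

```text
(no output)
```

View pics/a.png

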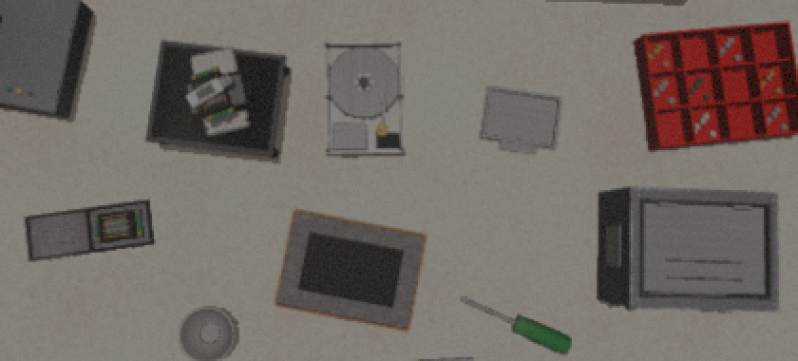

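View pics/b.png

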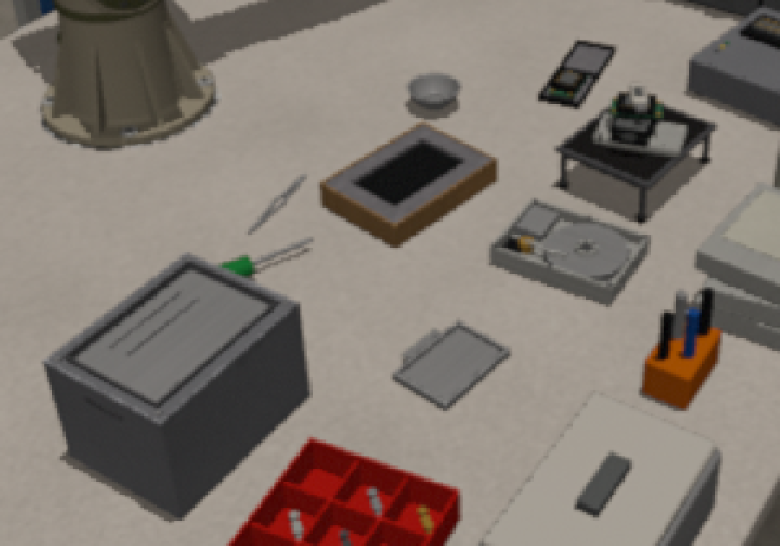

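The top view (crop) shows the pile on the stand at about (215,95), the rack with its left seat empty at (58,233), and the carton at (350,268). The grey dish is at (520,118), the bin at (690,250) and the open drive at (363,98). In the scene crop, the bin is at the lower left and the pile at the upper right.

```bash
cat > h.py <<'E'
from workcell import *
import cv2,numpy as np
from scipy.spatial.transform import Rotation as Ro
def q2R(q): return Ro.from_quat([q[1],q[2],q[3],q[0]]).as_matrix()
def shot(cam):
    c=camera_info(cam); im=read_camera(cam); c["im"]=im; return c
def rays(c,px):
    u=cv2.undistortPoints(np.float64(px).reshape(-1,1,2),c["K"],c["D"]).reshape(-1,2)
    return np.c_[u,np.ones(len(u))]@q2R(c["attitude"]).T
def plane(c,px,z):
    d=rays(c,px); return (c["xyz"]+d*((z-c["xyz"][2])/d[:,2])[:,None])[:,:2]
def proj(c,P):
    R=q2R(c["attitude"]);rv=cv2.Rodrigues(R.T)[0];return cv2.projectPoints(np.float64(P).reshape(-1,1,3),rv,-R.T@c["xyz"],c["K"],c["D"])[0].reshape(-1,2)
def tri(c1,p1,c2,p2):
    a=rays(c1,[p1])[0];b=rays(c2,[p2])[0]
    t=np.linalg.lstsq(np.c_[a,-b],c2["xyz"]-c1["xyz"],rcond=None)[0]
    A=c1["xyz"]+a*t[0];B=c2["xyz"]+b*t[1];return (A+B)/2,np.linalg.norm(A-B)
def rect(c,cam,label,z):
    """centre, long, short, direction (deg) of long side at height z"""
    for d in silhouettes(cam,label)[:2]:
        m=d["pixels"].astype(np.uint8);cs=cv2.findContours(m,0,1)[0];k=max(cs,key=cv2.contourArea).reshape(-1,2)
        (x,y),(w,h),a=cv2.minAreaRect(np.float32(plane(c,k,z)*1000))
        if w<h:w,h,a=h,w,a+90
        print(cam,label,"p%.2f"%d["p"],"ctr %.1f %.1f size %.1f x %.1f ang %.1f"%(x,y,w,h,(a+90)%180-90),"box",np.round(d["box"]))
def go(p,jaw=None,s=None):
    """shift (cm, tool) and turn about tool z (deg) to take TCP to p with jaw (tool y) along world angle jaw deg"""
    s=s or get_state();R=q2R(s["orientation"]);d=R.T@(np.array(p)-s["tcp_pos"])*100
    t=0
    if jaw is not None:
        g=q2R(s["orientation"])[:,1];cur=np.degrees(np.arctan2(g[1],g[0]));t=-((jaw-cur+90)%180-90)
    print("go",p,jaw,"shift",np.round(d,2),"turn z",round(t,1),"j6",round(s["joint_pos"][5],2))
E
python3 - <<'E'
from h import *
c=shot("top")
for l,z in(("stick_center",.114),("adapter_center",.105),("chipbox_center",.089),("ssd_center",.069),("bin",.12),("flap",.118),("rack",.009),("dish",.009),("carton",.033),("open_drive",.026)): rect(c,"top",l,z)
c=shot("wrist");cv2.imwrite("pics/w0.png",c["im"])
R=q2R(c["attitude"]);print(R);T=q2R(get_state()["orientation"]);print(T.T@R, T.T@(c["xyz"]-get_state()["tcp_pos"]))
for l,z in(("stick_center",.114),("adapter_center",.105),("rack",.009)): rect(c,"wrist",l,z)
s=get_state();go([.56,.2,.3],None)
E
```

```text
top stick_center p0.76 ctr 646.9 186.6 size 55.8 x 20.6 ang -59.0 box [180. 168.  24.  12.]
top stick_center p0.28 ctr 626.0 176.9 size 36.6 x 26.3 ang -61.6 box [180. 167.  19.  27.]
top adapter_center p0.81 ctr 627.9 178.8 size 37.0 x 27.7 ang -61.6 box [179. 168.  22.  24.]
top chipbox_center p0.69 ctr 651.7 156.7 size 47.9 x 25.5 ang 10.2 box [172. 169.  42.  27.]
top ssd_center p0.96 ctr 690.4 193.2 size 61.0 x 27.1 ang -85.3 box [177. 156.  39.  45.]
top ssd_center p0.51 ctr 478.5 334.3 size 154.1 x 57.3 ang -80.6 box [ 93. 234.  66.  38.]
top bin p0.69 ctr 470.8 -376.0 size 217.1 x 143.8 ang 89.4 box [394. 227.  95.  70.]
top flap p0.97 ctr 471.2 -395.1 size 145.6 x 102.1 ang 88.7 box [419. 237.  64.  49.]
top rack p0.96 ctr 478.8 356.1 size 162.7 x 62.1 ang -79.9 box [ 94. 236.  63.  35.]
top rack p0.34 ctr 469.7 -424.4 size 242.9 x 165.2 ang 88.2 box [394. 228.  97.  69.]
top dish p0.93 ctr 634.3 -202.3 size 103.4 x 85.1 ang 85.5 box [332. 176.  44.  35.]
top dish p0.29 ctr 668.3 169.6 size 50.3 x 27.3 ang 13.3 box [177. 167.  36.  28.]
top carton p0.78 ctr 437.4 16.6 size 174.7 x 126.7 ang 81.1 box [227. 239.  76.  63.]
top carton p0.62 ctr 698.7 199.0 size 61.0 x 28.2 ang -85.6 box [178. 156.  38.  42.]
top open_drive p0.89 ctr 657.9 5.2 size 149.9 x 103.8 ang 2.6 box [250. 150.  43.  64.]
[[ 0.29065496  0.91651276  0.27481639]
 [ 0.95682675 -0.27885915 -0.08197645]
 [ 0.0015026   0.28677854 -0.95799573]]
[[ 9.39562567e-04 -9.57996232e-01 -2.86779246e-01]
 [ 9.99998544e-01  4.91554555e-04  1.63419702e-03]
 [-1.42458694e-03 -2.86780364e-01  9.57995299e-01]] [ 0.07256617 -0.00026244 -0.18050878]
go [0.56, 0.2, 0.3] None shift [-47.74 -22.05 -10.72] turn z 0 j6 1.43
```

```bash
python3 - <<'E'
from h import *
go([.63,.18,.27],31)
E
```

```text
go [0.63, 0.18, 0.27] 31 shift [-55.01 -21.92  -7.72] turn z 42.1 j6 1.43
```

send_rows --series '[0,0,-8,0,0,0,1,0,0,-8,0,0,0,1,-20,-8,-8,0,0,21,1,-20,-8,-8,0,0,21,1,-20,-8,-8,0,0,21,1,-20,-8,-8,0,0,21,1,-20,-8,-8,0,0,21,1,-28,-11,-8,0,0,21,1,-28,-11,-8,0,0,21,1,-28,-11,-8,0,0,21,1]'

```text
clock: 2.68
tcp_pos: [0.4077, 0.3597, 0.2725]
orientation: [0.001, 0.328, 0.945, -0.0]
wrist_force: [0.3, 0.7, -0.4]
finger_gap: 0.0852
```

```bash
python3 - <<'E'
from h import *
print(get_state()["joint_pos"],get_state()["tcp_pos"])
go([.63,.18,.27],31)
E
```

```text
[ 0.57646242  0.2425416   0.14440425  1.4717716  -0.00190907  1.24433913] [0.40774671 0.359735   0.27253438]
go [0.63, 0.18, 0.27] 31 shift [-28.58  -0.35   0.31] turn z 20.7 j6 1.24
```

send_rows --series '[-10,0,0,0,0,20,1,-20,0,0,0,0,20,1,-28.6,-0.4,0,0,0,20,1,-28.6,-0.4,0,0,0,20,1,-28.6,-0.4,0,0,0,20,1,-28.6,-0.4,0,0,0,20,1,-28.6,-0.4,0,0,0,20,1,-28.6,-0.4,0,0,0,20,1,-28.6,-0.4,0,0,0,20,1,-28.6,-0.4,0,0,0,20,1]'

```text
clock: 3.52
tcp_pos: [0.6261, 0.1845, 0.2724]
orientation: [-0.001, 0.485, 0.875, -0.0]
wrist_force: [0.5, 0.1, -0.6]
finger_gap: 0.0854
```

```bash
python3 - <<'E'
from h import *
c=shot("wrist");cv2.imwrite("pics/w1.png",c["im"])
for l,z in(("stick_center",.114),("adapter_center",.105),("chipbox_center",.089),("ssd_center",.069)): rect(c,"wrist",l,z)
s=get_state();print(s["tcp_pos"],s["joint_pos"]); print(proj(c,[*s["tcp_pos"]]))
cv2.imwrite("pics/w1b.png",cv2.resize(c["im"],(800,600),interpolation=3))
E
```

```text
wrist stick_center p0.75 ctr 645.0 189.6 size 54.6 x 17.8 ang -57.5 box [296. 157.  14.  54.]
wrist adapter_center p0.71 ctr 625.7 182.5 size 36.7 x 22.9 ang -64.5 box [273. 162.  55.  39.]
wrist chipbox_center p0.82 ctr 637.6 216.3 size 47.6 x 22.7 ang 20.8 box [270. 143.  57.  76.]
wrist ssd_center p0.71 ctr 686.5 195.7 size 56.4 x 32.8 ang -76.6 box [257. 145.  92.  71.]
[0.62564086 0.18543607 0.27357044] [1.65154576e-01 4.77308556e-01 4.85666632e-01 1.57832054e+00
 1.60810606e-04 1.17465076e+00]
[[282.31106177 234.77473412]]
```

View pics/w1b.png

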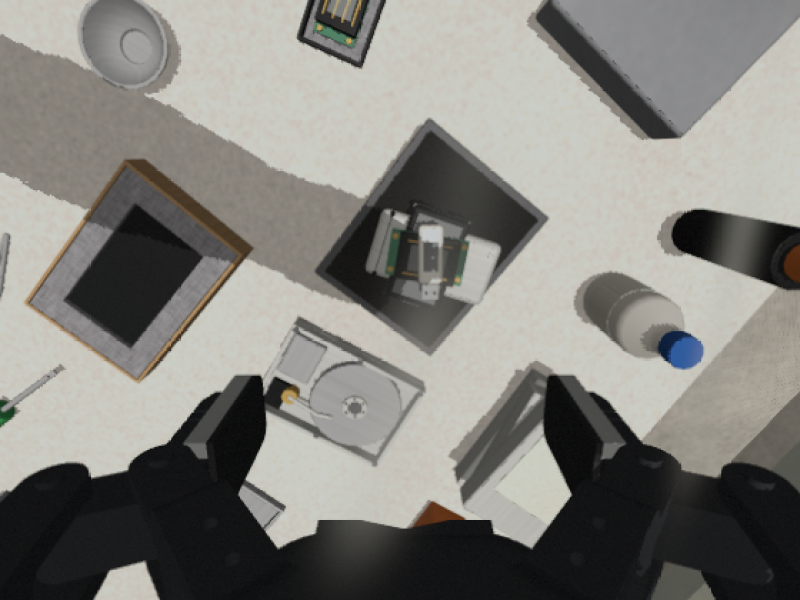

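The wrist view shows the stick upright at (430,260), plug downwards, lying across the adapter. The jaws already line up with it. I'll go closer.

```bash
python3 - <<'E'
from h import *
import workcell
print([n for n in dir(workcell) if not n.startswith("__")])
try: print(workcell.grip_point_offset)
except Exception as e: print(e)
go([.642,.1945,.18],32.5)
E
```

```text
['MotionError', 'camera_info', 'get_state', 'grip_point_offset', 'hand_in', 'read_camera', 'silhouettes']
0.0187
go [0.642, 0.1945, 0.18] 32.5 shift [-0.1   1.86  9.36] turn z -0.3 j6 1.17
```

send_rows --series '[-0.1,1.9,4,0,0,-0.3,0.5,-0.1,1.9,9.3,0,0,-0.3,0.5,-0.1,1.9,9.3,0,0,-0.3,0.5,-0.1,1.9,9.3,0,0,-0.3,0.5,-0.1,1.9,9.3,0,0,-0.3,0.5]'

```text
clock: 4.18
tcp_pos: [0.6421, 0.194, 0.1797]
orientation: [-0.001, 0.482, 0.876, -0.0]
wrist_force: [-0.2, -0.2, 0.7]
finger_gap: 0.0424
```

```bash
python3 - <<'E'
from h import *
s=get_state();c=shot("wrist")
for l,z in(("stick_center",.114),("adapter_center",.105),("chipbox_center",.089),("ssd_center",.069)): rect(c,"wrist",l,z)
print(s["tcp_pos"],s["finger_gap"],proj(c,[s["tcp_pos"],[.642,.1945,.114]]))
cv2.imwrite("pics/w2.png",cv2.resize(c["im"][80:290,150:430],(800,600),interpolation=3))
E
```

```text
wrist stick_center p0.67 ctr 645.1 190.1 size 55.3 x 17.2 ang -57.0 box [275. 173.  20.  74.]
wrist adapter_center p0.74 ctr 627.1 182.8 size 37.8 x 23.4 ang -64.9 box [246. 178.  73.  54.]
wrist chipbox_center p0.76 ctr 638.4 215.0 size 45.3 x 23.5 ang 15.8 box [244. 152.  76.  99.]
wrist ssd_center p0.95 ctr 686.7 195.8 size 55.4 x 31.2 ang -76.7 box [230. 158. 119.  89.]
[0.64207427 0.19403186 0.17970612] 0.0424086277340609 [[282.08416777 235.69356254]
 [282.62872042 203.31765218]]
```

View pics/w2.png

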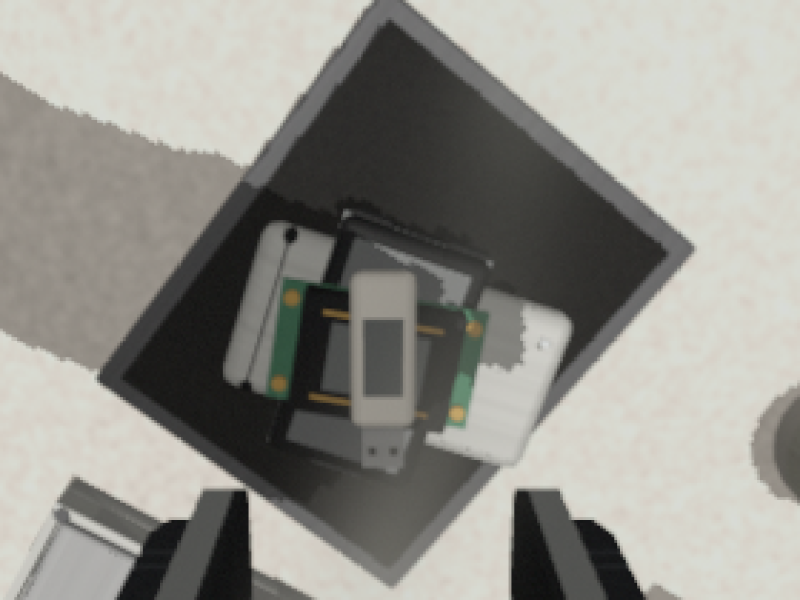

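The stick body is centred at (383,345) in the crop, directly under the tool and aligned with it. The adapter's long axis is horizontal. I'll descend and grip.

send_rows --series '[0,0,3,0,0,0,0.5,0.1,0,5.5,0,0,0,0.5,0.1,0,7.1,0,0,0,0.5,0.1,0,7.1,0,0,0,0.5,0.1,0,7.1,0,0,0,0,0.1,0,7.1,0,0,0,0,0.1,0,7.1,0,0,0,0,0.1,0,7.1,0,0,0,0,0.1,0,7.1,0,0,0,0,0.1,0,7.1,0,0,0,0]' --newtons 30

```text
clock: 5.27
tcp_pos: [0.6431, 0.1944, 0.1097]
orientation: [0.001, 0.482, 0.876, 0.0]
wrist_force: [0.1, 0.2, -1.1]
finger_gap: -0.0002
```

```bash
python3 - <<'E'
from h import *
s=get_state();c=shot("wrist");print(s["tcp_pos"],s["finger_gap"])
for l,z in(("stick_center",.114),("adapter_center",.105)): rect(c,"wrist",l,z)
print(proj(c,s["tcp_pos"]))
cv2.imwrite("pics/w3.png",cv2.resize(c["im"],(800,600),interpolation=3))
E
```

```text
[0.64306773 0.19437989 0.1096776 ] -0.00017374251601801982
wrist stick_center p0.68 ctr 638.3 201.3 size 31.2 x 17.4 ang -58.4 box [271. 196.  26.  56.]
wrist adapter_center p0.81 ctr 627.2 183.8 size 38.4 x 23.4 ang -67.2 box [230. 201.  98.  67.]
[[282.11739235 235.70414907]]
```

View pics/w3.png

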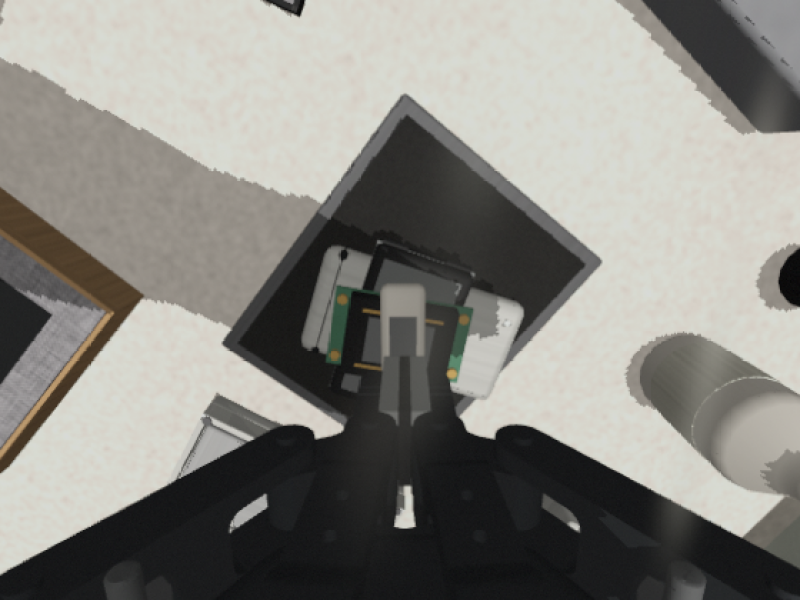

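The fingers are shut and seem to lie on top of the stick: their tip edge is at (405,352) and the stick's far end at (403,285). I'll check the heights.

```bash
python3 - <<'E'
from h import *
s=get_state();c=camera_info("wrist");R=q2R(s["orientation"]);t=s["tcp_pos"]
for x in(.011,0,-.011):
  for z in(.0,-.01,-.0187): print(x,z,(proj(c,t+R@[x,0,z])/.7).round(0))
T=q2R(c["attitude"]);Rt=R.T@T;off=R.T@(c["xyz"]-t)
def cam(tcp): 
    d=dict(c);d["xyz"]=np.array(tcp)+R@off;return d
c1=cam([.6256,.1854,.2736]);c2=cam([.64207,.19403,.1797]);c3=c;ct=camera_info("top")
p1,p2,p3=(301.7,155.4),(284.05,174.5),(282.1,199.5)
print(tri(c1,p1,c3,p3),tri(c2,p2,c3,p3),tri(c1,p1,c2,p2))
for cc,p in((c1,p1),(c2,p2),(c3,p3)):print([plane(cc,[p],z).round(4) for z in(.1,.107,.114)])
E
```

```text
0.011 0.0 [[403. 311.]]
0.011 -0.01 [[403. 320.]]
0.011 -0.0187 [[403. 328.]]
0 0.0 [[403. 337.]]
0 -0.01 [[403. 346.]]
0 -0.0187 [[403. 356.]]
-0.011 0.0 [[403. 361.]]
-0.011 -0.01 [[403. 372.]]
-0.011 -0.0187 [[403. 383.]]
(array([0.62778646, 0.21752626, 0.12893448]), np.float64(0.0003679818800745082)) (array([0.63082945, 0.21363462, 0.11180052]), np.float64(0.0007019692627679089)) (array([0.62765942, 0.21792233, 0.13536377]), np.float64(0.001729177603605339))
[array([[0.6312, 0.2149]]), array([[0.6303, 0.2155]]), array([[0.6295, 0.2161]])]
[array([[0.6325, 0.2118]]), array([[0.6317, 0.213 ]]), array([[0.6309, 0.2142]])]
[array([[0.6323, 0.2107]]), array([[0.6312, 0.2123]]), array([[0.6302, 0.214 ]])]
```

send_rows --series '[0,0,-0.8,0,0,0,0.4,0,0,-0.8,0,0,0,0.4,0,0,-0.8,0,0,0,0.4,0,0,-0.8,0,0,0,0.4,0,0,0,0,0,0,0.4,0,0,0.4,0,0,0,0.4,0,0,0.4,0,0,0,0.4,0,0,0.4,0,0,0,0.4]'

```text
clock: 6.08
tcp_pos: [0.6419, 0.1942, 0.1038]
orientation: [-0.001, 0.482, 0.876, -0.001]
wrist_force: [-1.2, 0.8, -0.3]
finger_gap: 0.034
```

send_rows --series '[0,0,0,0,0,0,0,0,0,0,0,0,0,0,0,0,0,0,0,0,0,0,0,0,0,0,0,0,0,0,0,0,0,0,0]'

```text
clock: 6.5
tcp_pos: [0.6427, 0.1943, 0.105]
orientation: [0.0, 0.482, 0.876, 0.0]
wrist_force: [0.5, -0.4, 0.2]
finger_gap: 0.0001
```

The picture geometry (tip spacing against gap) puts the real fingertips about 4 cm behind the reported TCP, so the fingers closed above the stick. I'll open and go down carefully, watching the force.

send_rows --series '[0,0,0,0,0,0,0.4,0,0,0,0,0,0,0.4,0,0,0,0,0,0,0.4,0,0,1,0,0,0,0.4,0,0,2,0,0,0,0.4,0,0,2.6,0,0,0,0.4,0,0,2.6,0,0,0,0.4,0,0,2.6,0,0,0,0.4]'

```text
clock: 7.17
tcp_pos: [0.6417, 0.1941, 0.0775]
orientation: [-0.001, 0.482, 0.876, -0.001]
wrist_force: [0.0, -0.1, 0.3]
finger_gap: 0.0344
```

```bash
python3 - <<'E'
from h import *
s=get_state();c=shot("wrist");print(s["tcp_pos"],s["finger_gap"],s["wrist_force"])
for l,z in(("stick_center",.114),("adapter_center",.105)): rect(c,"wrist",l,z)
cv2.imwrite("pics/w4.png",cv2.resize(c["im"][150:360,140:420],(800,600),interpolation=3))
E
```

```text
[0.64169606 0.19410205 0.07750083] 0.03444231773095922 [ 0.03020345 -0.10305372  0.29954678]
wrist stick_center p0.80 ctr 644.7 190.9 size 55.4 x 17.6 ang -57.5 box [268. 217.  35. 108.]
wrist adapter_center p0.66 ctr 610.8 192.5 size 45.5 x 17.3 ang -78.8 box [205. 182. 175. 100.]
wrist adapter_center p0.58 ctr 626.3 183.3 size 41.2 x 20.7 ang -58.5 box [226. 219. 114.  88.]
```

View pics/w4.png

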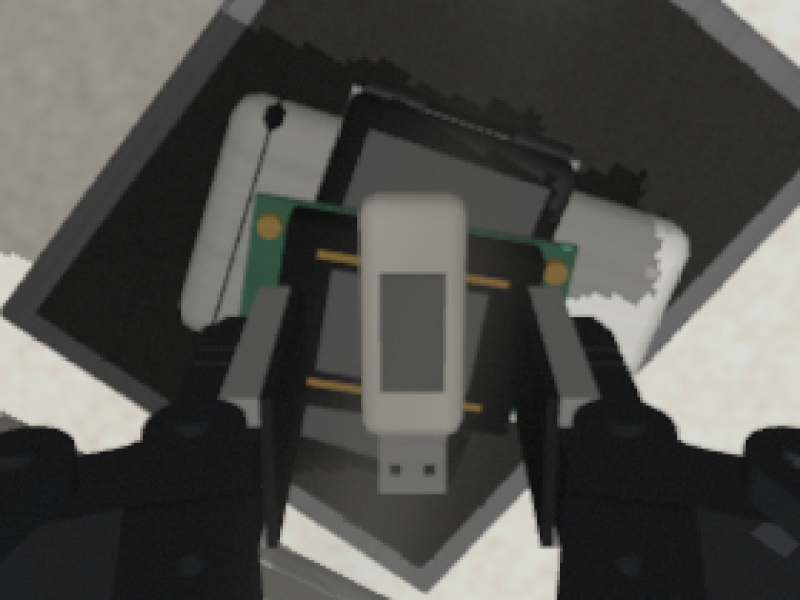

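The stick sits between the fingers but is still below the tips. I'll go down further and try closing.

send_rows --series '[0,0,0.8,0,0,0,0.4,0,0,1.4,0,0,0,0.4,0,0,1.4,0,0,0,0.4]'

```text
clock: 7.57
tcp_pos: [0.6432, 0.1944, 0.0657]
orientation: [0.001, 0.482, 0.876, 0.001]
wrist_force: [-0.1, 0.5, 9.3]
finger_gap: 0.0344
```

send_rows --series '[0,0,0.3,0,0,0,0.4,0,0,0.3,0,0,0,0.4,0,0,0.3,0,0,0,0.4]'

```text
clock: 7.82
tcp_pos: [0.6433, 0.1944, 0.0656]
orientation: [0.002, 0.482, 0.876, 0.001]
wrist_force: [-6.7, -1.2, 20.4]
finger_gap: 0.0339
```

send_rows --series '[0,0,0,0,0,0,0,0,0,0,0,0,0,0,0,0,0,0,0,0,0,0,0,0,0,0,0,0]'

```text
clock: 8.15
tcp_pos: [0.644, 0.1942, 0.0668]
orientation: [0.002, 0.482, 0.876, 0.001]
wrist_force: [-7.3, -2.6, 23.3]
finger_gap: 0.0169
```

Contact with the adapter top came at TCP z ≈ 0.066, so the tips are about 39 mm above the reported TCP. The gap of 17 mm shows the stick is held. Lifting.

send_rows --series '[0,0,-0.7,0,0,0,0,0,0,-0.7,0,0,0,0,0,0,-2,0,0,0,0,0,0,-5,0,0,0,0,0,0,-9,0,0,0,0,0,0,-13,0,0,0,0,0,0,-13,0,0,0,0,0,0,-13,0,0,0,0]'

```text
clock: 8.82
tcp_pos: [0.6445, 0.1947, 0.1942]
orientation: [0.002, 0.482, 0.876, 0.002]
wrist_force: [0.4, 0.2, -0.7]
finger_gap: 0.017
```

```bash
python3 - <<'E'
from h import *
s=get_state();c=shot("wrist");print(s["tcp_pos"],s["finger_gap"],s["wrist_force"],s["joint_pos"])
for l,z in(("stick_center",.17),("adapter_center",.105),("chipbox_center",.089),("ssd_center",.069)): rect(c,"wrist",l,z)
go([.471,-.395,.21],0)
cv2.imwrite("pics/w5.png",cv2.resize(c["im"],(800,600),interpolation=3))
E
```

```text
[0.64453376 0.19466781 0.19422552] 0.017049363889827265 [ 0.37103629  0.19812975 -0.73850185] [1.74149426e-01 5.09190939e-01 3.43977283e-01 1.39996145e+00
 1.31790292e-04 1.18023597e+00]
wrist stick_center p0.58 ctr 668.4 157.7 size 84.9 x 26.1 ang -57.6 box [264. 219.  39. 118.]
wrist adapter_center p0.64 ctr 643.4 189.8 size 58.6 x 38.2 ang 22.3 box [244. 175.  71.  51.]
wrist chipbox_center p0.85 ctr 639.0 214.1 size 46.1 x 24.0 ang 13.2 box [242. 151.  73.  84.]
wrist ssd_center p0.75 ctr 687.8 196.1 size 56.9 x 31.4 ang -72.6 box [229. 154. 113.  86.]
go [0.471, -0.395, 0.21] 0 shift [-40.64 -45.93  -1.97] turn z 32.4 j6 1.18
```

View pics/w5.png

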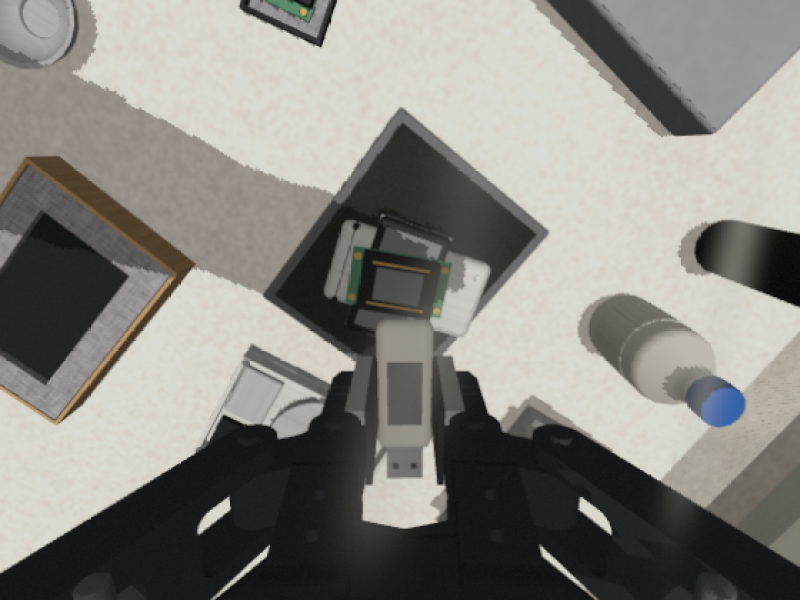

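The stick is held between the pads at (403,390), plug downwards, and the pile is undisturbed. The adapter centre is at about (400,280). Next I'll carry it to the bin with the jaws along world y.

```bash
python3 - <<'E'
from h import *
go([.471,-.395,.21],90)
E
```

```text
go [0.471, -0.395, 0.21] 90 shift [-40.64 -45.93  -1.97] turn z -57.6 j6 1.18
```

send_rows --series '[-13.3,-15,-2,0,0,-28,0,-13.3,-15,-2,0,0,-28,0,-13.3,-15,-2,0,0,-28,0,-13.3,-15,-2,0,0,-28,0,-20,-23,-2,0,0,-28,0,-20,-23,-2,0,0,-28,0,-20,-23,-2,0,0,-28,0,-20,-23,-2,0,0,-28,0,-20,-23,-2,0,0,-28,0,-20,-23,-2,0,0,-28,0]' --newtons 50

```text
clock: 9.9
tcp_pos: [0.5545, -0.0985, 0.2107]
orientation: [-0.001, 0.257, 0.966, 0.0]
wrist_force: [-0.9, 0.4, -0.5]
finger_gap: 0.0164
```

```bash
python3 - <<'E'
from h import *
s=get_state();print(s["tcp_pos"],s["joint_pos"],s["finger_gap"])
go([.471,-.395,.21],90)
E
```

```text
[ 0.5544957  -0.09850351  0.21070227] [-3.18669098e-01  2.87663290e-01  5.45701674e-02  1.33965146e+00
  5.34268918e-04  2.01429446e-01] 0.0163864763898334
go [0.471, -0.395, 0.21] 90 shift [ -7.49 -29.88   0.05] turn z -29.8 j6 0.2
```

send_rows --series '[-2.5,-10,0,0,0,-29.8,0,-5,-20,0,0,0,-29.8,0,-7.5,-29.9,0,0,0,-29.8,0,-7.5,-29.9,0,0,0,-29.8,0,-7.5,-29.9,0,0,0,-29.8,0,-7.5,-29.9,0,0,0,-29.8,0,-7.5,-29.9,0,0,0,-29.8,0,-7.5,-29.9,0,0,0,-29.8,0,-7.5,-29.9,0,0,0,-29.8,0,-7.5,-29.9,0,0,0,-29.8,0]'

```text
clock: 10.73
tcp_pos: [0.4728, -0.3947, 0.2103]
orientation: [-0.0, -0.001, 1.0, 0.001]
wrist_force: [-0.2, -0.1, -1.1]
finger_gap: 0.0162
```

```bash
python3 - <<'E'
from h import *
s=get_state();c=shot("wrist");print(s["tcp_pos"],s["finger_gap"],s["joint_pos"])
for l,z in(("flap",.118),("bin",.12)): rect(c,"wrist",l,z)
go([.471,-.395,.21],90)
cv2.imwrite("pics/w6.png",cv2.resize(c["im"],(800,600),interpolation=3))
E
```

```text
[ 0.47278837 -0.39467896  0.21027105] 0.01619640802585222 [-8.26297539e-01  3.94027506e-01  2.04610296e-01  1.38363595e+00
  7.84943804e-04 -8.27948390e-01]
wrist flap p0.90 ctr 470.7 -394.3 size 144.6 x 101.3 ang 88.9 box [198. 131. 176. 115.]
wrist bin p0.55 ctr 467.4 -393.6 size 179.3 x 148.1 ang 89.0 box [171.  92. 231. 182.]
go [0.471, -0.395, 0.21] 90 shift [ 0.25 -0.23  0.13] turn z 0.3 j6 -0.83
```

View pics/w6.png

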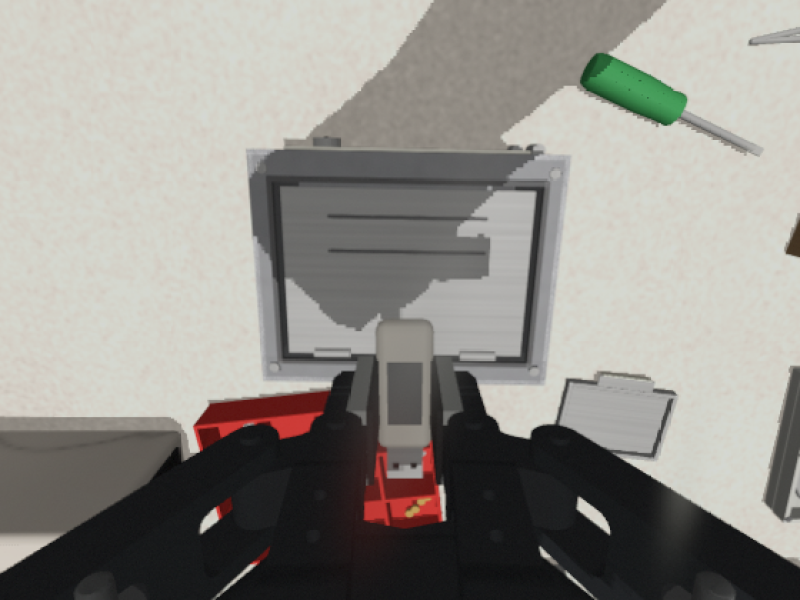

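The hinges show at (332,352) and (477,355), on the world +x side, and the flap centre agrees between the two cameras (471,-394). I'll push in 13 mm towards the free edge.

send_rows --series '[1.3,0,4,0,0,0,0,1.3,0,8,0,0,0,0,1.3,0,10,0,0,0,0,1.3,0,12,0,0,0,0,1.3,0,14,0,0,0,0,1.3,0,16,0,0,0,0,1.3,0,18,0,0,0,0,1.3,0,18.7,0,0,0,0,1.3,0,18.7,0,0,0,0,1.3,0,18.7,0,0,0,0]'

```text
clock: 11.72
tcp_pos: [0.4593, -0.393, 0.0247]
orientation: [-0.001, -0.002, 1.0, 0.001]
wrist_force: [-2.6, 1.2, 0.6]
finger_gap: 0.016
```

send_rows --series '[0,0,0,0,0,0,0.5,0,0,0,0,0,0,0.5,0,0,0,0,0,0,0.5,0,0,0,0,0,0,0.5,0,0,0,0,0,0,0.5,0,0,0,0,0,0,0.5]'

```text
clock: 12.22
tcp_pos: [0.4601, -0.3955, 0.0254]
orientation: [0.001, -0.001, 1.0, -0.001]
wrist_force: [-0.4, -0.3, 0.9]
finger_gap: 0.0425
```

```bash
python3 - <<'E'
from h import *
s=get_state();c=shot("wrist");print(s["tcp_pos"],s["finger_gap"],s["joint_pos"])
rect(c,"wrist","stick_center",.05)
cv2.imwrite("pics/w7.png",cv2.resize(c["im"],(800,600),interpolation=3))
E
```

```text
[ 0.4601333  -0.3954633   0.02542798] 0.04247968984712581 [-8.42247103e-01  4.68619749e-01 -1.47260861e-01  9.53120863e-01
  8.76952603e-05 -8.44708273e-01]
```

View pics/w7.png

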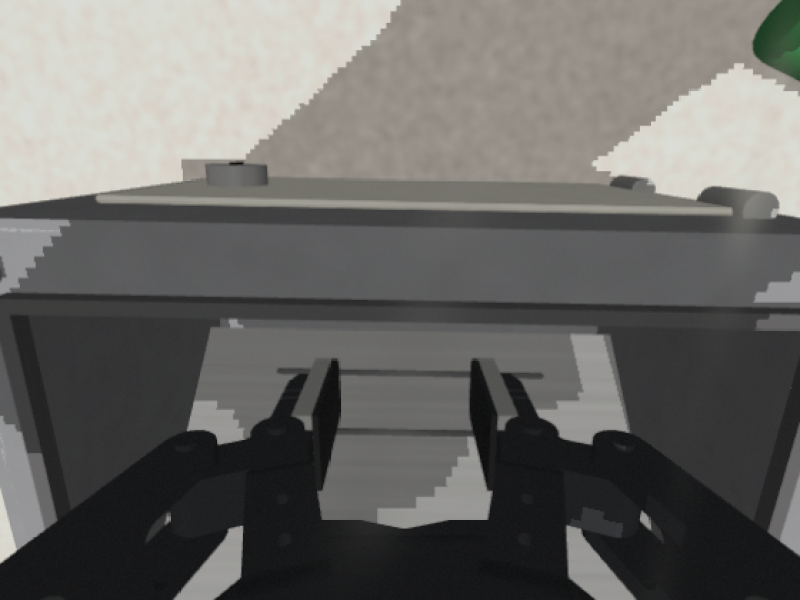

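The fingers are empty and the flap is held open by them, with no stick in sight on it. I'll withdraw, check the flap and plan the adapter.

send_rows --series '[0,0,-4,0,0,0,0.5,0,0,-8,0,0,0,0.5,0,0,-12,0,0,0,0.5,0,0,-16,0,0,0,0.5,0,0,-20,0,0,0,0.5,0,0,-20,0,0,0,0.5,0,0,-20,0,0,0,0.5,0,0,-20,0,0,0,0.5]'

```text
clock: 12.98
tcp_pos: [0.4596, -0.3948, 0.2243]
orientation: [0.0, -0.001, 1.0, 0.0]
wrist_force: [-0.3, 0.7, -0.5]
finger_gap: 0.0426
```

```bash
python3 - <<'E'
from h import *
s=get_state();c=shot("wrist");print(s["tcp_pos"],s["finger_gap"])
rect(c,"wrist","flap",.118);rect(c,"wrist","stick_center",.12)
c["im"];cv2.imwrite("pics/w8.png",c["im"])
c=shot("top");
for l,z in(("adapter_center",.105),("chipbox_center",.089),("rack",.009),("stick_center",.118)): rect(c,"top",l,z)
go([.643,.190,.19],112.3)
E
```

```text
[ 0.45957711 -0.3948254   0.2243196 ] 0.042576330995885536
wrist flap p0.77 ctr 470.9 -393.9 size 143.9 x 102.4 ang 89.0 box [203. 145. 166. 108.]
top adapter_center p0.76 ctr 644.4 185.1 size 58.9 x 38.0 ang 22.4 box [180. 168.  20.  24.]
top chipbox_center p0.63 ctr 652.3 158.6 size 48.8 x 30.0 ang 16.0 box [178. 166.  37.  27.]
top rack p0.83 ctr 477.7 355.7 size 162.0 x 61.4 ang -80.9 box [ 97. 236.  60.  34.]
top stick_center p0.45 ctr 478.5 317.6 size 144.1 x 53.7 ang -80.3 box [ 95. 237.  62.  34.]
go [0.643, 0.19, 0.19] 112.3 shift [-18.53  58.39   3.44] turn z -22.1 j6 -0.84
```

The flap is shut and the stick no longer shows. On to the adapter.

send_rows --series '[-1.3,4,0,0,0,-22,0.65,-2.5,8,0,0,0,-22,0.65,-3.8,12,0,0,0,-22,0.65,-5,16,0,0,0,-22,0.65,-6.3,20,0,0,0,-22,0.65,-7.6,24,0,0,0,-22,0.65,-8.9,28,0,0,0,-22,0.65,-10.2,32,0,0,0,-22,0.65,-11.4,36,0,0,0,-22,0.65,-12.7,40,0,0,0,-22,0.65]'

```text
clock: 14.22
tcp_pos: [0.5847, 0.0048, 0.2248]
orientation: [0.0, -0.192, 0.981, -0.0]
wrist_force: [0.5, -1.3, 0.9]
finger_gap: 0.0556
```

```bash
python3 - <<'E'
from h import *
go([.643,.190,.19],112.3)
E
```

```text
go [0.643, 0.19, 0.19] 112.3 shift [-12.38  14.95   3.48] turn z -0.1 j6 -0.52
```

send_rows --series '[-3,3.5,0,0,0,0,0.65,-6,7,0,0,0,0,0.65,-9,11,1.5,0,0,0,0.65,-12.4,15,3.5,0,0,0,0.65,-12.4,15,3.5,0,0,0,0.65,-12.4,15,3.5,0,0,0,0.65,-12.4,15,3.5,0,0,0,0.65,-12.4,15,3.5,0,0,0,0.65]'

```text
clock: 14.88
tcp_pos: [0.6426, 0.1883, 0.1895]
orientation: [-0.0, -0.192, 0.981, -0.0]
wrist_force: [-0.3, 0.5, -0.6]
finger_gap: 0.0556
```

```bash
python3 - <<'E'
from h import *
s=get_state();c=shot("wrist");print(s["tcp_pos"],s["finger_gap"],s["joint_pos"])
for l,z in(("adapter_center",.105),("chipbox_center",.089),("ssd_center",.069)): rect(c,"wrist",l,z)
go([.643,.190,.0585],112.3)
E
```

```text
[0.64260348 0.18825447 0.18946223] 0.05557515470242613 [ 1.65383690e-01  5.08344992e-01  3.31097949e-01  1.39444792e+00
 -3.14546057e-04 -2.21724393e-01]
wrist adapter_center p0.70 ctr 642.1 188.1 size 57.5 x 34.8 ang 21.2 box [267. 163.  36.  68.]
wrist chipbox_center p0.75 ctr 650.4 158.5 size 48.7 x 24.0 ang 19.8 box [239. 160.  86.  67.]
wrist ssd_center p0.80 ctr 613.2 175.2 size 54.9 x 23.3 ang -76.1 box [247. 136.  65. 115.]
go [0.643, 0.19, 0.0585] 112.3 shift [-0.08  0.29 13.23] turn z -0.3 j6 -0.22
```

send_rows --series '[0,0,4,0,0,0,0.65,0,0.1,8,0,0,0,0.65,0,0.1,11,0,0,0,0.65,0,0.1,12.5,0,0,0,0.65,0,0.1,13.1,0,0,0,0.65,0,0.1,13.1,0,0,0,0.65,0,0.1,13.1,0,0,0,0.65]' --newtons 35

```text
clock: 15.67
tcp_pos: [0.6434, 0.1888, 0.0602]
orientation: [0.001, -0.192, 0.981, 0.0]
wrist_force: [-0.3, -0.1, 0.8]
finger_gap: 0.0554
```

send_rows --series '[0,0,0,0,0,0,0,0,0,0,0,0,0,0,0,0,0,0,0,0,0,0,0,0,0,0,0,0,0,0,0,0,0,0,0]'

```text
clock: 16.08
tcp_pos: [0.6443, 0.1894, 0.0614]
orientation: [0.002, -0.192, 0.981, -0.0]
wrist_force: [-0.7, -0.7, 6.6]
finger_gap: 0.0345
```

send_rows --series '[0,0,-1,0,0,0,0,0,0,-3,0,0,0,0,0,0,-6,0,0,0,0,0,0,-10,0,0,0,0,0,0,-12,0,0,0,0,0,0,-12,0,0,0,0,0,0,-12,0,0,0,0]'

```text
clock: 16.67
tcp_pos: [0.6436, 0.1897, 0.1813]
orientation: [0.002, -0.192, 0.981, 0.0]
wrist_force: [-0.6, 1.1, -1.1]
finger_gap: 0.0348
```

```bash
python3 - <<'E'
from h import *
s=get_state();c=shot("wrist");print(s["tcp_pos"],s["finger_gap"],s["wrist_force"])
for l,z in(("adapter_center",.22),("chipbox_center",.089),("ssd_center",.069)): rect(c,"wrist",l,z)
cv2.imwrite("pics/w9.png",cv2.resize(c["im"],(800,600),interpolation=3))
go([.472,.395,.13],10.1+180)
E
```

```text
[0.64363082 0.18969452 0.18130886] 0.034760684532887394 [-0.55270331  1.08454252 -1.06846837]
wrist adapter_center p0.64 ctr 641.6 188.1 size 58.9 x 36.7 ang 22.4 box [245. 201.  78. 117.]
wrist chipbox_center p0.87 ctr 644.2 185.4 size 77.4 x 47.8 ang -77.3 box [233. 158.  94.  56.]
wrist ssd_center p0.89 ctr 613.4 175.1 size 55.6 x 24.8 ang -76.8 box [243. 133.  70. 110.]
go [0.472, 0.395, 0.13] 190.1 shift [ 7.91 25.45  4.74] turn z -77.9 j6 -0.22
```

View pics/w9.png

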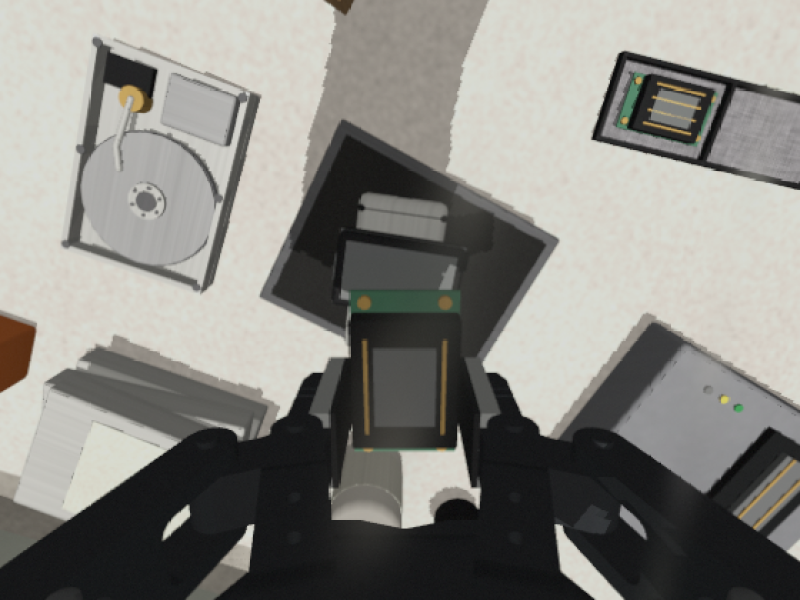

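The adapter is held square at (405,370) and the empty seat is at the upper right. The chip box is uncovered at about (400,265). Carrying the adapter to the rack.

send_rows --series '[1.6,5,0,0,0,-39,0,3.2,10,0,0,0,-39,0,4.8,15,0,0,0,-39,0,6.4,20,2,0,0,-39,0,7.9,25.4,4.7,0,0,-39,0,7.9,25.4,4.7,0,0,-39,0,7.9,25.4,4.7,0,0,-39,0,7.9,25.4,4.7,0,0,-39,0]'

```text
clock: 17.53
tcp_pos: [0.4677, 0.3969, 0.128]
orientation: [-0.004, -0.511, 0.859, 0.001]
wrist_force: [0.4, -1.5, -0.5]
finger_gap: 0.0348
```

send_rows --series '[0,0,0,0,0,-39,0,0,0,0,0,0,-39,0,0,0,0,0,0,-39,0,0,0,0,0,0,-39,0,0,0,0,0,0,-39,0,0,0,0,0,0,-39,0,0,0,0,0,0,-39,0,0,0,0,0,0,-39,0]'

```text
clock: 18.2
tcp_pos: [0.4736, 0.394, 0.1311]
orientation: [0.001, 0.766, -0.643, -0.0]
wrist_force: [-0.0, -0.1, -1.1]
finger_gap: 0.0345
```

```bash
python3 - <<'E'
from h import *
s=get_state();c=shot("wrist");print(s["tcp_pos"],s["finger_gap"],s["wrist_force"])
for l,z in(("rack",.009),("adapter_center",s["tcp_pos"][2]+.0436)): rect(c,"wrist",l,z)
cv2.imwrite("pics/w10.png",cv2.resize(c["im"],(800,600),interpolation=3))
go([.472,.395,.10],190.1)
print(proj(c,[.472,.395,.003])/.7)
E
```

```text
[0.47357057 0.39400634 0.13106203] 0.03448094503625324 [-0.03804674 -0.12389953 -1.07905163]
wrist rack p0.76 ctr 480.3 343.9 size 130.2 x 59.3 ang -79.9 box [251.  53.  71. 147.]
wrist adapter_center p0.59 ctr 475.2 388.9 size 56.3 x 34.9 ang -80.0 box [245. 204.  79. 115.]
go [0.472, 0.395, 0.1] 190.1 shift [-0.09  0.15  3.15] turn z -0.0 j6 -1.18
[[406.43619957 266.89495695]]
```

View pics/w10.png

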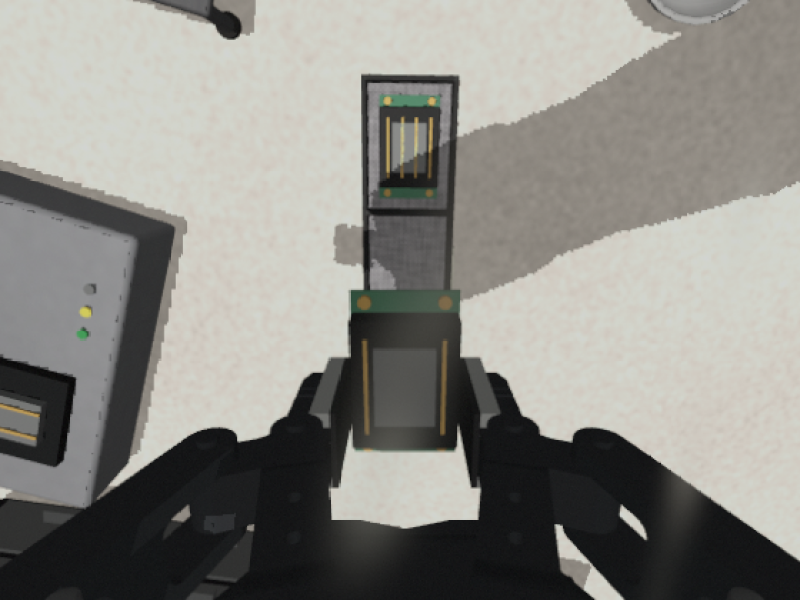

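The adapter is over the tray at (405,370). The divider is at y≈211 and the tray's far end at y≈76.

```bash
python3 - <<'E'
from h import *
c=camera_info("wrist");s=get_state()
P=lambda u,v:plane(c,[[u*.7,v*.7]],.009)[0]
far,div=P(410.5,76),P(408.5,211)
L,R=P(363,250),P(452,250); print(far,div,(L+R)/2,np.linalg.norm(L-R),np.linalg.norm(far-div))
y=(div-far)/np.linalg.norm(div-far);print("dir",np.degrees(np.arctan2(y[1],y[0])))
print("origin",div+.0395*y,far+.120*y)
go([.472,.395,.05],190.1)
E
```

```text
[0.49034647 0.28089897] [0.47754324 0.35812011] [0.47370274 0.38294307] 0.057724023886389655 0.07827532653758593
dir 99.41397379167307
origin [0.47108236 0.39708813] [0.47071848 0.39928285]
go [0.472, 0.395, 0.05] 190.1 shift [-0.09  0.14  8.15] turn z -0.0 j6 -1.18
```

send_rows --series '[-0.5,0.2,4,0,0,0,0,-0.5,0.2,8,0,0,0,0,-0.5,0.2,12,0,0,0,0,-0.5,0.2,14,0,0,0,0,-0.5,0.2,14.8,0,0,0,0,-0.5,0.2,14.8,0,0,0,0,-0.5,0.2,14.8,0,0,0,0]'

```text
clock: 18.93
tcp_pos: [0.4714, 0.3997, -0.0154]
orientation: [-0.0, 0.767, -0.642, 0.0]
wrist_force: [-0.3, 0.3, 0.3]
finger_gap: 0.0347
```

send_rows --series '[0,0,0.3,0,0,0,0,0,0,0.4,0,0,0,0,0,0,0.4,0,0,0,0]'

```text
clock: 19.18
tcp_pos: [0.4718, 0.4, -0.0187]
orientation: [-0.001, 0.767, -0.642, 0.0]
wrist_force: [0.2, 0.5, -0.5]
finger_gap: 0.0346
```

send_rows --series '[0,0,0.2,0,0,0,0,0,0,0.3,0,0,0,0,0,0,0.3,0,0,0,0]'

```text
clock: 19.43
tcp_pos: [0.4707, 0.3993, -0.0231]
orientation: [-0.0, 0.767, -0.642, 0.0]
wrist_force: [-0.2, 0.2, 0.1]
finger_gap: 0.0346
```

send_rows --series '[0,0,0.2,0,0,0,0,0,0,0.2,0,0,0,0,0,0,0.2,0,0,0,0]'

```text
clock: 19.68
tcp_pos: [0.471, 0.3995, -0.0246]
orientation: [-0.0, 0.767, -0.642, 0.0]
wrist_force: [-1.0, -0.6, 4.1]
finger_gap: 0.0348
```

send_rows --series '[0,0,0.2,0,0,0,0,0,0,0.2,0,0,0,0,0,0,0.2,0,0,0,0]'

```text
clock: 19.93
tcp_pos: [0.4711, 0.3995, -0.0247]
orientation: [-0.001, 0.767, -0.642, 0.0]
wrist_force: [-4.9, -4.0, 16.2]
finger_gap: 0.0346
```

The adapter touched down at the predicted height. I'll unload, release and look.

send_rows --series '[0,0,-0.2,0,0,0,0,0,0,-0.2,0,0,0,0,0,0,-0.2,0,0,0,0.55,0,0,-0.2,0,0,0,0.55,0,0,-0.2,0,0,0,0.55,0,0,-4,0,0,0,0.6,0,0,-8,0,0,0,0.6,0,0,-14,0,0,0,0.6,0,0,-18,0,0,0,0.6,0,0,-18,0,0,0,0.6]'

```text
clock: 20.77
tcp_pos: [0.4729, 0.4008, 0.159]
orientation: [-0.004, 0.767, -0.642, 0.001]
wrist_force: [1.4, -0.1, -0.1]
finger_gap: 0.0514
```

```bash
python3 - <<'E'
from h import *
s=get_state();c=shot("wrist");print(s["tcp_pos"],s["finger_gap"],s["wrist_force"])
for l,z in(("rack",.009),("adapter_center",.019)): rect(c,"wrist",l,z)
cv2.imwrite("pics/w11.png",cv2.resize(c["im"][60:270,140:420],(800,600),interpolation=3))
go([.640,.187,.19],-77.3+90+180);go([.640,.187,.19],-77.3+90)
E
```

```text
[0.4728827  0.40083167 0.15902159] 0.05135663801845758 [ 1.43618146 -0.06681411 -0.12476521]
wrist rack p0.86 ctr 478.0 359.1 size 163.5 x 60.1 ang -80.0 box [256.  48.  65. 169.]
wrist adapter_center p0.56 ctr 472.2 397.7 size 57.3 x 36.2 ang -79.7 box [271. 150.  32.  60.]
go [0.64, 0.187, 0.19] 192.7 shift [ 23.94 -12.81  -3.53] turn z -2.5 j6 -1.17
go [0.64, 0.187, 0.19] 12.700000000000003 shift [ 23.94 -12.81  -3.53] turn z -2.5 j6 -1.17
```

View pics/w11.png

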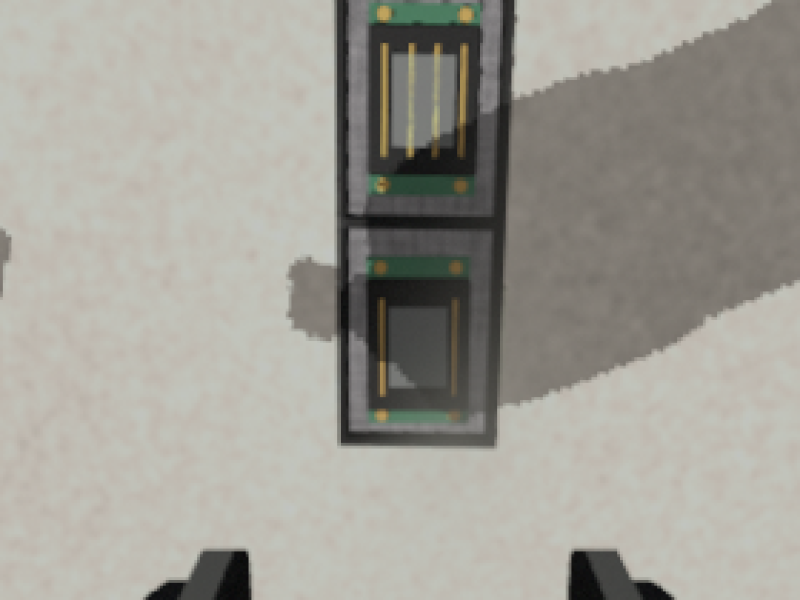

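The adapter lies in the empty seat, with its image at (418,340) inside seat walls 342–495 × 228–435. The network puts it within about 2 mm of the seat centre. Next is the chip box.

send_rows --series '[3.6,-1.9,-3,0,0,-2.5,0.75,7.2,-3.8,-3,0,0,-2.5,0.75,10.8,-5.7,-3,0,0,-2.5,0.75,14.4,-7.7,-3.2,0,0,-2.5,0.75,18,-9.6,-3.2,0,0,-2.5,0.75,21,-11.2,-3.2,0,0,-2.5,0.75,24,-12.9,-3.2,0,0,-2.5,0.75,24,-12.9,-3.2,0,0,-2.5,0.75,24,-12.9,-3.2,0,0,-2.5,0.75,24,-12.9,-3.2,0,0,-2.5,0.75]'

```text
clock: 21.75
tcp_pos: [0.6388, 0.1857, 0.1824]
orientation: [0.001, 0.781, -0.625, -0.002]
wrist_force: [-0.8, 0.0, 0.1]
finger_gap: 0.0638
```

```bash
python3 - <<'E'
from h import *
s=get_state();c=shot("wrist");print(s["tcp_pos"],s["finger_gap"],s["joint_pos"])
for l,z in(("chipbox_center",.089),("ssd_center",.069)): rect(c,"wrist",l,z)
cv2.imwrite("pics/w12.png",c["im"])
t=shot("top");rect(t,"top","chipbox_center",.089)
go([.642,.187,.037],192.7)
E
```

```text
[0.63878354 0.18569752 0.18238227] 0.0638043935252661 [ 1.62073893e-01  5.02936945e-01  3.05233113e-01  1.37723376e+00
  5.50446343e-04 -1.62897089e+00]
wrist chipbox_center p0.62 ctr 646.2 184.5 size 77.1 x 45.9 ang -77.4 box [247. 148.  54.  87.]
wrist ssd_center p0.92 ctr 686.7 193.3 size 55.6 x 33.4 ang -76.0 box [211. 152. 112.  65.]
wrist ssd_center p0.72 ctr 516.9 343.4 size 30.5 x 7.3 ang -89.0 box [362. 342.   6.  28.]
top chipbox_center p0.90 ctr 648.4 173.2 size 60.1 x 49.9 ang -76.7 box [184. 166.  31.  24.]
go [0.642, 0.187, 0.037] 192.7 shift [ 0.09 -0.28 14.78] turn z 0.1 j6 -1.63
```

send_rows --series '[0.2,-0.65,3,0,0,0,0.75,0.2,-0.65,7,0,0,0,0.75,0.2,-0.65,11,0,0,0,0.75,0.2,-0.65,13.5,0,0,0,0.75,0.2,-0.65,14.5,0,0,0,0.75,0.2,-0.65,14.5,0,0,0,0.75,0.2,-0.65,14.5,0,0,0,0.75]' --newtons 40

```text
clock: 22.58
tcp_pos: [0.647, 0.1859, 0.0408]
orientation: [-0.0, 0.781, -0.625, 0.0]
wrist_force: [0.7, -0.0, 1.2]
finger_gap: 0.0638
```

send_rows --series '[0,0,0,0,0,0,0,0,0,0,0,0,0,0,0,0,0,0,0,0,0,0,0,0,0,0,0,0,0,0,0,0,0,0,0]'

```text
clock: 23.0
tcp_pos: [0.649, 0.1858, 0.0431]
orientation: [-0.002, 0.781, -0.625, 0.002]
wrist_force: [0.3, 0.1, 6.2]
finger_gap: 0.0446
```

send_rows --series '[0,0,-1,0,0,0,0,0,0,-3,0,0,0,0,0,0,-6,0,0,0,0,0,0,-10,0,0,0,0,0,0,-13,0,0,0,0,0,0,-13,0,0,0,0,0,0,-13,0,0,0,0]'

```text
clock: 23.58
tcp_pos: [0.6488, 0.1856, 0.1739]
orientation: [-0.003, 0.781, -0.625, 0.002]
wrist_force: [0.4, -0.1, -1.2]
finger_gap: 0.0446
```

```bash
python3 - <<'E'
from h import *
s=get_state();c=shot("wrist");print(s["tcp_pos"],s["finger_gap"],s["wrist_force"])
rect(c,"wrist","ssd_center",.069);rect(c,"wrist","chipbox_center",s["tcp_pos"][2]+.046)
c=shot("top");rect(c,"top","ssd_center",.069)
for d in silhouettes("top","dish")[:1]: 
  m=d["pixels"].astype(np.uint8); m=cv2.morphologyEx(m,cv2.MORPH_OPEN,np.ones((21,21)));k=np.argwhere(m)[:,::-1]
  r=cv2.minAreaRect(np.float32(plane(c,k,.009)*1000));print("dish opened",r)
go([.634,-.190,.19],175.5)
E
```

```text
[0.64876084 0.18556524 0.17390393] 0.04462861659341705 [ 0.41696284 -0.06851603 -1.24740602]
wrist ssd_center p0.79 ctr 654.0 183.5 size 102.5 x 53.8 ang 15.3 box [222. 158. 117.  64.]
wrist chipbox_center p0.56 ctr 649.7 183.1 size 78.8 x 45.5 ang -77.3 box [229. 186. 108. 160.]
top ssd_center p0.65 ctr 651.1 182.3 size 100.4 x 57.9 ang 13.3 box [185. 155.  30.  44.]
dish opened ((637.1517333984375, -201.92750549316406), (71.01774597167969, 94.924560546875), 1.2905126810073853)
go [0.634, -0.19, 0.19] 175.5 shift [36.34  9.37 -2.17] turn z 17.1 j6 -1.63
```

send_rows --series '[4,1,-1,0,0,5,0,8,2.1,-2,0,0,10,0,12,3.1,-2,0,0,15,0,16,4.1,-2,0,0,15,0,20,5.2,-2,0,0,15,0,24,6.2,-2,0,0,15,0,28,7.3,-2,0,0,15,0,32,8.3,-2,0,0,15,0,36,9.4,-2,0,0,15,0,37.3,9.7,-2,0,0,15,0]'

```text
clock: 24.72
tcp_pos: [0.6326, -0.2058, 0.1883]
orientation: [-0.001, -0.691, 0.723, 0.0]
wrist_force: [0.2, 1.0, -1.2]
finger_gap: 0.0445
```

send_rows --series '[0,0,0,0,0,0,0,0,0,0,0,0,0,0,0,0,0,0,0,0,0]'

```text
clock: 24.97
tcp_pos: [0.6335, -0.1987, 0.1891]
orientation: [-0.0, -0.693, 0.721, 0.001]
wrist_force: [-0.3, 0.0, -1.6]
finger_gap: 0.0443
```

```bash
python3 - <<'E'
from h import *
s=get_state();c=shot("wrist");print(s["tcp_pos"],s["finger_gap"],s["joint_pos"])
rect(c,"wrist","dish",.009);rect(c,"wrist","chipbox_center",s["tcp_pos"][2]+.046)
cv2.imwrite("pics/w13.png",cv2.resize(c["im"],(800,600),interpolation=3))
go([.637,-.20,.19],177.5)
E
```

```text
[ 0.63353149 -0.19873704  0.18913293] 0.04426512893683448 [-4.25070304e-01  4.96826657e-01  3.11812125e-01  1.38738263e+00
  6.12329770e-04 -1.95551072e+00]
wrist dish p0.91 ctr 630.7 -218.8 size 82.4 x 69.6 ang -5.8 box [246. 126.  77.  57.]
wrist chipbox_center p0.90 ctr 634.2 -201.5 size 78.3 x 44.7 ang 87.7 box [230. 185. 103. 159.]
wrist chipbox_center p0.75 ctr 631.3 -252.9 size 30.4 x 26.2 ang -4.1 box [248. 123.  76.  63.]
go [0.637, -0.2, 0.19] 177.5 shift [ 0.19 -0.31 -0.02] turn z 0.3 j6 -1.96
```

View pics/w13.png

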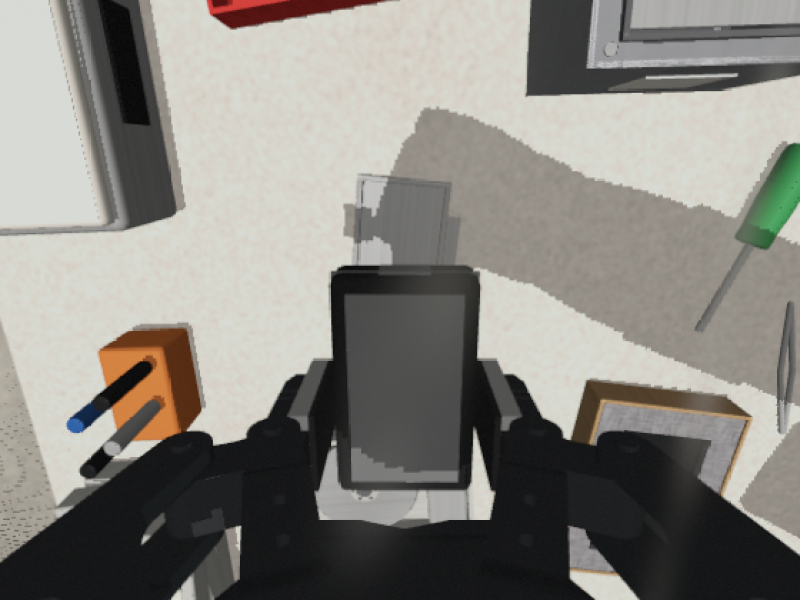

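The chip box is held at (405,375). The dish's far edge runs from (360,176) to (451,184).

```bash
python3 - <<'E'
from h import *
c=camera_info("wrist");s=get_state()
P=lambda u,v:plane(c,[[u*.7,v*.7]],.009)[0]*1000
A,B=P(360,176),P(451,184);L=P(357,250);Rr=P(445,262)
print(A,B,np.linalg.norm(A-B),L,Rr)
d=lambda v:np.degrees(np.arctan2(v[1],v[0]))
print(d(A-B),d(L-A),d(Rr-B))
y=(L-A)/np.linalg.norm(L-A)+(Rr-B)/np.linalg.norm(Rr-B);y/=np.linalg.norm(y)
print("dish y",d(y),"origin",(A+B)/2+50*y)
t=camera_info("top")
im=cv2.imread("pics/top.png")[160:225,325:385];cv2.imwrite("pics/dish.png",cv2.resize(im,None,fx=9,fy=9,interpolation=2))
E
```

```text
[ 664.74589781 -253.898037  ] [ 597.59411386 -245.57833108] 67.6652022442829 [ 670.67595722 -198.48171707] [ 602.79154745 -186.37959722]
-7.062616008918661 83.89206419391752 84.98250444685884
dish y 84.43728432038819 origin [ 636.01676837 -199.97364955]
```

View pics/dish.png

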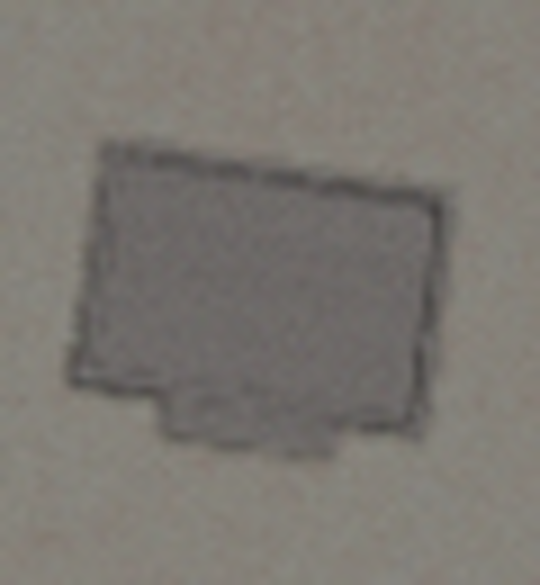

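The dish corners in the top crop are at (102,148), (452,190), (422,437) and (70,385).

```bash
python3 - <<'E'
from h import *
t=camera_info("top")
p=np.array([(102,148),(452,190),(422,437),(70,385)])/9+[325,160]-.5+.5/9
q=plane(t,p,.009)*1000;print(q.round(1),q.mean(0))
for a,b in((1,0),(2,3)):v=q[b]-q[a];print(np.linalg.norm(v),np.degrees(np.arctan2(v[1],v[0])))
go([.6362,-.1985,.18],174.5)
E
```

```text
[[ 676.6 -157.1]
 [ 667.2 -255.8]
 [ 597.3 -246.8]
 [ 609.6 -148.4]] [ 637.67706507 -202.00166716]
99.13246189653562 84.54995082761928
99.2086185439931 82.87261206003673
go [0.6362, -0.1985, 0.18] 174.5 shift [ 0.04 -0.22  0.98] turn z 3.3 j6 -1.96
```

send_rows --series '[-0.1,-0.35,3,0,0,3.4,0,-0.1,-0.35,7,0,0,3.4,0,-0.1,-0.35,11,0,0,3.4,0,-0.1,-0.35,15,0,0,3.4,0,-0.1,-0.35,18,0,0,3.4,0,-0.1,-0.35,19.8,0,0,3.4,0,-0.1,-0.35,20.2,0,0,3.4,0,-0.1,-0.35,20.2,0,0,3.4,0]'

```text
clock: 25.78
tcp_pos: [0.6363, -0.1972, -0.0137]
orientation: [-0.001, -0.671, 0.741, 0.002]
wrist_force: [0.0, -0.3, 0.9]
finger_gap: 0.0446
```

send_rows --series '[0,0,0.3,0,0,0,0,0,0,0.4,0,0,0,0,0,0,0.4,0,0,0,0]'

```text
clock: 26.03
tcp_pos: [0.6388, -0.1994, -0.0144]
orientation: [0.001, -0.671, 0.742, -0.001]
wrist_force: [0.2, 0.1, -0.5]
finger_gap: 0.0448
```

send_rows --series '[0,0,0.2,0,0,0,0,0,0,0.3,0,0,0,0,0,0,0.3,0,0,0,0]'

```text
clock: 26.28
tcp_pos: [0.6375, -0.1992, -0.0189]
orientation: [0.0, -0.671, 0.742, -0.0]
wrist_force: [-0.1, -0.4, -1.0]
finger_gap: 0.0444
```

send_rows --series '[0,0,0.2,0,0,0,0,0,0,0.2,0,0,0,0,0,0,0.2,0,0,0,0]'

```text
clock: 26.53
tcp_pos: [0.6372, -0.199, -0.0214]
orientation: [-0.0, -0.671, 0.742, 0.0]
wrist_force: [-0.8, -0.1, -0.5]
finger_gap: 0.0441
```

send_rows --series '[0,0,0.2,0,0,0,0,0,0,0.2,0,0,0,0,0,0,0.2,0,0,0,0]'

```text
clock: 26.78
tcp_pos: [0.6376, -0.1992, -0.0228]
orientation: [0.0, -0.671, 0.742, -0.0]
wrist_force: [-0.7, -0.1, 2.3]
finger_gap: 0.0449
```

send_rows --series '[0,0,0.1,0,0,0,0,0,0,0.1,0,0,0,0,0,0,0.1,0,0,0,0]'

```text
clock: 27.03
tcp_pos: [0.6376, -0.1992, -0.0229]
orientation: [0.0, -0.671, 0.742, -0.0]
wrist_force: [-3.4, 1.2, 8.2]
finger_gap: 0.0445
```

send_rows --series '[0,0,-0.1,0,0,0,0,0,0,-0.1,0,0,0,0.65,0,0,-0.1,0,0,0,0.65,0,0,-0.1,0,0,0,0.65,0,0,-0.1,0,0,0,0.65,0,0,-4,0,0,0,0.65,0,0,-8,0,0,0,0.65,0,0,-14,0,0,0,0.65,0,0,-20,0,0,0,0.65,0,0,-20,0,0,0,0.65]'

```text
clock: 27.87
tcp_pos: [0.6375, -0.199, 0.1786]
orientation: [0.0, -0.671, 0.742, -0.001]
wrist_force: [0.9, -0.6, 0.7]
finger_gap: 0.0552
```

```bash
python3 - <<'E'
from h import *
s=get_state();c=shot("wrist");print(s["tcp_pos"],s["finger_gap"],s["joint_pos"])
rect(c,"wrist","chipbox_center",.023);rect(c,"wrist","dish",.009)
cv2.imwrite("pics/w14.png",cv2.resize(c["im"][100:310,140:420],(800,600),interpolation=3))
t=shot("top");rect(t,"top","chipbox_center",.023);rect(t,"top","carton",.033);rect(t,"top","ssd_center",.069)
go([.653,.184,.17],14.5+90);go([.653,.184,.17],14.5+270)
E
```

```text
[ 0.63748376 -0.19904509  0.17855847] 0.05515279772700717 [-4.22778633e-01  5.03395162e-01  2.96704208e-01  1.36263939e+00
  1.10417741e-04 -1.89332779e+00]
wrist chipbox_center p0.67 ctr 637.9 -199.0 size 77.9 x 46.3 ang 84.4 box [260. 143.  44.  72.]
wrist dish p0.57 ctr 633.1 -202.3 size 102.2 x 82.7 ang 81.8 box [249. 124.  80.  96.]
top chipbox_center p0.71 ctr 631.0 -198.5 size 98.7 x 82.4 ang 86.2 box [332. 177.  43.  31.]
top chipbox_center p0.68 ctr 638.1 -198.3 size 80.8 x 48.5 ang 84.3 box [337. 182.  34.  18.]
top carton p0.85 ctr 436.9 16.3 size 172.8 x 125.2 ang 80.4 box [228. 239.  77.  64.]
top ssd_center p0.90 ctr 652.3 183.3 size 103.3 x 58.5 ang 14.0 box [178. 156.  34.  42.]
go [0.653, 0.184, 0.17] 104.5 shift [-38.23   2.17   0.41] turn z 69.8 j6 -1.89
go [0.653, 0.184, 0.17] 284.5 shift [-38.23   2.17   0.41] turn z 69.8 j6 -1.89
```

The chip box lies in the dish, 1–2 mm off centre and at the right angle. Now the portable drive.

send_rows --series '[-4,0.2,0,0,0,35,0.8,-8,0.4,0,0,0,35,0.8,-12,0.7,0,0,0,35,0.8,-16,0.9,0,0,0,35,0.8,-20,1.1,0,0,0,35,0.8,-24,1.3,0,0,0,35,0.8,-28,1.6,0,0,0,35,0.8,-32,1.8,0,0,0,35,0.8,-36,2,0,0,0,35,0.8,-38.2,2.2,0,0,0,35,0.8]'

```text
clock: 29.05
tcp_pos: [0.6522, 0.1876, 0.1733]
orientation: [-0.002, -0.418, 0.908, 0.001]
wrist_force: [0.3, -0.6, -0.2]
finger_gap: 0.0683
```

send_rows --series '[0,0,0,0,0,35,0.8,0,0,0,0,0,35,0.8,0,0,0,0,0,35,0.8,0,0,0,0,0,35,0.8,0,0,0,0,0,35,0.8,0,0,0,0,0,35,0.8,0,0,0,0,0,35,0.8]'

```text
clock: 29.63
tcp_pos: [0.6529, 0.1832, 0.174]
orientation: [-0.002, -0.126, 0.992, 0.0]
wrist_force: [0.7, 0.2, 0.3]
finger_gap: 0.0685
```

```bash
python3 - <<'E'
from h import *
s=get_state();c=shot("wrist");print(s["tcp_pos"],s["finger_gap"],s["joint_pos"])
rect(c,"wrist","ssd_center",.069)
go([.653,.1835,.018],104.3)
E
```

```text
[0.65287565 0.18315204 0.17396839] 0.06847738972678423 [ 1.55200900e-01  5.30677934e-01  3.29809646e-01  1.37293840e+00
  8.87102915e-05 -9.67101715e-02]
wrist ssd_center p0.62 ctr 652.3 185.3 size 103.5 x 56.1 ang 15.7 box [254. 131.  62. 117.]
go [0.653, 0.1835, 0.018] 104.3 shift [-1.000e-02  3.000e-02  1.567e+01] turn z 0.1 j6 -0.1
```

send_rows --series '[0,0.1,4,0,0,-0.5,0.8,0,0.1,8,0,0,-0.5,0.8,0,0.1,12,0,0,-0.5,0.8,0,0.1,14.5,0,0,-0.5,0.8,0,0.1,15.4,0,0,-0.5,0.8,0,0.1,15.6,0,0,-0.5,0.8,0,0.1,15.6,0,0,-0.5,0.8,0,0.1,15.6,0,0,-0.5,0.8]' --newtons 50

```text
clock: 30.4
tcp_pos: [0.6553, 0.1845, 0.0221]
orientation: [0.002, -0.129, 0.992, 0.0]
wrist_force: [0.7, 0.1, 1.0]
finger_gap: 0.0686
```

send_rows --series '[0,0,0,0,0,0,0,0,0,0,0,0,0,0,0,0,0,0,0,0,0,0,0,0,0,0,0,0,0,0,0,0,0,0,0]'

```text
clock: 30.82
tcp_pos: [0.6558, 0.1847, 0.0232]
orientation: [0.003, -0.129, 0.992, 0.0]
wrist_force: [-1.0, -0.5, 6.5]
finger_gap: 0.0539
```

The grip is too high on the drive's rounded edge, so I'll reopen and go 4 mm lower.

send_rows --series '[0,0,0,0,0,0,0.8,0,0,0,0,0,0,0.8,0,0,0,0,0,0,0.8,0,0,0.4,0,0,0,0.8,0,0,0.5,0,0,0,0.8,0,0,0.5,0,0,0,0.8,0,0,0.5,0,0,0,0.8,0,0,0.5,0,0,0,0.8]'

```text
clock: 31.48
tcp_pos: [0.6534, 0.1842, 0.0146]
orientation: [-0.0, -0.128, 0.992, 0.0]
wrist_force: [0.1, 0.5, 0.4]
finger_gap: 0.0686
```

send_rows --series '[0,0,0,0,0,0,0,0,0,0,0,0,0,0,0,0,0,0,0,0,0,0,0,0,0,0,0,0,0,0,0,0,0,0,0]'

```text
clock: 31.9
tcp_pos: [0.6538, 0.1843, 0.0152]
orientation: [0.0, -0.128, 0.992, 0.0]
wrist_force: [-0.4, -0.3, 2.5]
finger_gap: 0.0546
```

send_rows --series '[0,0,0,0,0,0,0.8,0,0,0,0,0,0,0.8,0,0,-0.4,0,0,0,0.8,0,0,-0.4,0,0,0,0.8,0,0,-0.4,0,0,0,0.8,0,0,-0.4,0,0,0,0.8,0,0,-0.4,0,0,0,0.8,0,0,-0.4,0,0,0,0.8]'

```text
clock: 32.57
tcp_pos: [0.6534, 0.1842, 0.0187]
orientation: [-0.0, -0.128, 0.992, 0.0]
wrist_force: [-0.9, -0.7, -0.4]
finger_gap: 0.0682
```

send_rows --series '[0,0,0,0,0,0,0,0,0,0,0,0,0,0,0,0,0,0,0,0,0,0,0,0,0,0,0,0,0,0,0,0,0,0,0]'

```text
clock: 32.98
tcp_pos: [0.6538, 0.1843, 0.0192]
orientation: [0.0, -0.128, 0.992, 0.0]
wrist_force: [-0.3, 0.9, 2.7]
finger_gap: 0.0544
```

send_rows --series '[0,0,-1,0,0,0,0,0,0,-3,0,0,0,0,0,0,-6,0,0,0,0,0,0,-10,0,0,0,0,0,0,-12,0,0,0,0,0,0,-12,0,0,0,0,0,0,-12,0,0,0,0]'

```text
clock: 33.57
tcp_pos: [0.6545, 0.1844, 0.1408]
orientation: [0.002, -0.128, 0.992, 0.0]
wrist_force: [-0.6, 0.6, -1.7]
finger_gap: 0.0544
```

```bash
python3 - <<'E'
from h import *
s=get_state();c=shot("wrist");print(s["tcp_pos"],s["finger_gap"],s["joint_pos"],s["wrist_force"])
rect(c,"wrist","ssd_center",s["tcp_pos"][2]+.0498)
go([.437,.0165,.15],170.7)
E
```

```text
[0.65451426 0.18442715 0.1407594 ] 0.05444159310179617 [ 1.56674645e-01  5.35664524e-01  2.57171016e-01  1.28892466e+00
  1.22346963e-04 -1.00812597e-01] [-0.55711825  0.61197535 -1.65145364]
wrist ssd_center p0.82 ctr 652.3 183.4 size 102.2 x 53.9 ang 14.7 box [218. 157. 135. 212.]
go [0.437, 0.0165, 0.15] 170.7 shift [ 25.11 -10.72  -1.2 ] turn z -65.9 j6 -0.1
```

send_rows --series '[3.6,-1.5,-1,0,0,-33,0,7.2,-3,-1.2,0,0,-33,0,10.8,-4.6,-1.2,0,0,-33,0,14.4,-6.1,-1.2,0,0,-33,0,18,-7.7,-1.2,0,0,-33,0,21.6,-9.2,-1.2,0,0,-33,0,25.1,-10.7,-1.2,0,0,-33,0,25.1,-10.7,-1.2,0,0,-33,0,25.1,-10.7,-1.2,0,0,-33,0]'

```text
clock: 34.42
tcp_pos: [0.435, 0.0162, 0.1493]
orientation: [-0.001, -0.404, 0.915, 0.001]
wrist_force: [1.0, -0.7, -0.8]
finger_gap: 0.0542
```

send_rows --series '[0,0,0,0,0,-33,0,0,0,0,0,0,-33,0,0,0,0,0,0,-33,0,0,0,0,0,0,-33,0,0,0,0,0,0,-33,0,0,0,0,0,0,-33,0,0,0,0,0,0,-33,0]'

```text
clock: 35.0
tcp_pos: [0.4381, 0.0173, 0.1499]
orientation: [-0.0, -0.647, 0.762, 0.001]
wrist_force: [-0.6, 0.4, -0.7]
finger_gap: 0.0543
```

```bash
python3 - <<'E'
from h import *
s=get_state();c=shot("wrist");print(s["tcp_pos"],s["finger_gap"],s["joint_pos"])
rect(c,"wrist","ssd_center",s["tcp_pos"][2]+.0498);rect(c,"wrist","carton",.033)
t=shot("top");rect(t,"top","ssd_center",s["tcp_pos"][2]+.0498)
go([.437,.0165,.15],170.7)
cv2.imwrite("pics/w15.png",cv2.resize(c["im"],(800,600),interpolation=3))
E
```

```text
[0.43813406 0.01731078 0.14991623] 0.054315443611052686 [-1.44172258e-01  7.09378573e-02 -3.61871042e-01  1.13946819e+00
  2.34314309e-04 -1.55203646e+00]
wrist ssd_center p0.91 ctr 438.6 14.1 size 101.7 x 54.1 ang 80.7 box [218. 154. 134. 217.]
wrist carton p0.70 ctr 431.2 -9.4 size 124.4 x 115.8 ang -10.0 box [213.  89. 147. 164.]
wrist carton p0.66 ctr 646.0 5.3 size 156.4 x 100.9 ang 2.1 box [  2. 143. 152. 130.]
go [0.437, 0.0165, 0.15] 170.7 shift [0.06 0.1  0.06] turn z 0.0 j6 -1.55
```

View pics/w15.png

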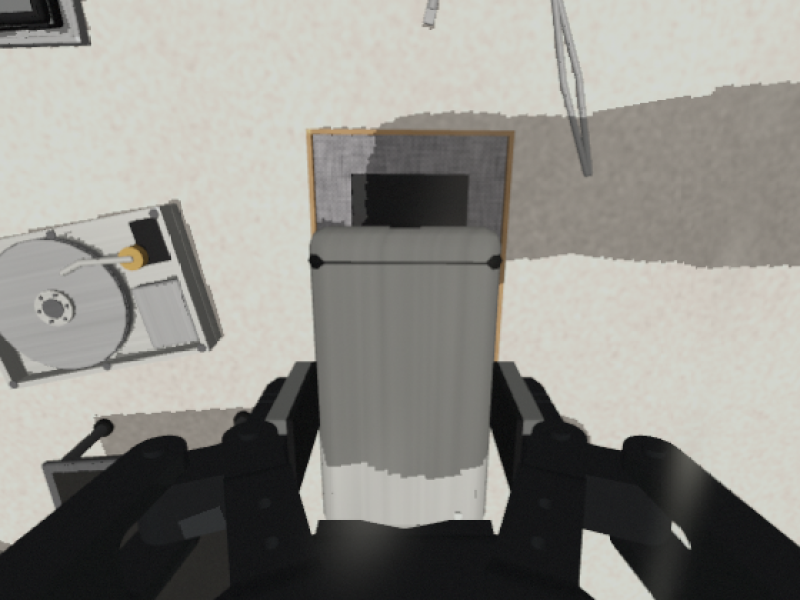

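The drive is held at (405,370). The cut-out's far edge runs from (350,174) to (469,176) and the carton's far corners are at (308,131) and (514,131).

```bash
python3 - <<'E'
from h import *
c=camera_info("wrist")
P=lambda u,v:plane(c,[[u*.7,v*.7]],.0325)[0]*1000
A,B=P(350,174),P(469,176);C,D=P(308,131),P(514,131);E,F=P(315.5,222),P(503,280)
d=lambda v:np.degrees(np.arctan2(v[1],v[0]))
print(A,B,np.linalg.norm(A-B),C,D,np.linalg.norm(C-D),d(A-B),d(C-D),d(E-C),d(F-D))
y=np.array([np.cos(np.radians(80.6)),np.sin(np.radians(80.6))])
print((A+B)/2+60.5*y,(C+D)/2+86*y)
E
```

```text
[461.44167903 -46.79273965] [389.9321905  -33.95341265] 72.65297837735055 [481.26745273 -75.11189631] [360.395339   -55.45210366] 122.46050516355201 -10.178841285315393 -9.238233146924463 82.34168020279019 80.18230266781399
[435.56815548  19.31453963] [434.87742862  19.56320591]
```

send_rows --series '[-0.4,0.3,4,0,0,0,0,-0.4,0.3,8,0,0,0,0,-0.4,0.3,12,0,0,0,0,-0.4,0.3,14,0,0,0,0,-0.4,0.3,15,0,0,0,0,-0.4,0.3,15,0,0,0,0,-0.4,0.3,15,0,0,0,0,-0.4,0.3,15,0,0,0,0]'

```text
clock: 35.92
tcp_pos: [0.4368, 0.0211, 0.0017]
orientation: [0.001, -0.648, 0.762, -0.001]
wrist_force: [0.4, -0.6, -1.6]
finger_gap: 0.0545
```

send_rows --series '[0,0,0.3,0,0,0,0,0,0,0.5,0,0,0,0,0,0,0.5,0,0,0,0,0,0,0.5,0,0,0,0]'

```text
clock: 36.25
tcp_pos: [0.436, 0.0212, -0.0039]
orientation: [0.0, -0.648, 0.762, -0.0]
wrist_force: [-0.3, -0.2, -1.0]
finger_gap: 0.0546
```

send_rows --series '[0,0,0.2,0,0,0,0,0,0,0.3,0,0,0,0,0,0,0.3,0,0,0,0,0,0,0.3,0,0,0,0]'

```text
clock: 36.58
tcp_pos: [0.4356, 0.0213, -0.0073]
orientation: [-0.0, -0.648, 0.762, 0.0]
wrist_force: [-0.3, -0.5, -0.1]
finger_gap: 0.0542
```

send_rows --series '[0,0,0.1,0,0,0,0,0,0,0.2,0,0,0,0,0,0,0.2,0,0,0,0,0,0,0.2,0,0,0,0]'

```text
clock: 36.92
tcp_pos: [0.4356, 0.0213, -0.0093]
orientation: [-0.0, -0.648, 0.762, 0.0]
wrist_force: [1.2, 1.1, -1.4]
finger_gap: 0.0544
```

send_rows --series '[0,0,0.1,0,0,0,0,0,0,0.2,0,0,0,0,0,0,0.2,0,0,0,0,0,0,0.2,0,0,0,0]'

```text
clock: 37.25
tcp_pos: [0.4359, 0.0213, -0.0099]
orientation: [0.0, -0.648, 0.762, -0.0]
wrist_force: [-3.4, -0.1, 14.3]
finger_gap: 0.0548
```

Touchdown at the predicted height. Unload, release, lift.

send_rows --series '[0,0,-0.1,0,0,0,0,0,0,-0.1,0,0,0,0.72,0,0,-0.1,0,0,0,0.72,0,0,-0.1,0,0,0,0.72,0,0,-0.1,0,0,0,0.72,0,0,-3,0,0,0,0.72,0,0,-7,0,0,0,0.72,0,0,-12,0,0,0,0.72,0,0,-17,0,0,0,0.72,0,0,-17,0,0,0,0.72]'

```text
clock: 38.08
tcp_pos: [0.4382, 0.021, 0.1641]
orientation: [0.002, -0.648, 0.762, -0.003]
wrist_force: [1.5, -0.9, 0.8]
finger_gap: 0.0615
```

```bash
python3 - <<'E'
from h import *
s=get_state();c=shot("wrist");print(s["tcp_pos"],s["finger_gap"],s["wrist_force"])
rect(c,"wrist","ssd_center",.040);rect(c,"wrist","carton",.033)
t=shot("top")
for l,z in(("ssd_center",.04),("carton",.033),("chipbox_center",.023),("dish",.009),("adapter_center",.019),("rack",.009),("flap",.118),("open_drive",.026),("stick_center",.05)): rect(t,"top",l,z)
a=cv2.resize(c["im"][90:300,140:420],(400,300));b=cv2.resize(t["im"][130:320,80:500],(665,300))
cv2.imwrite("pics/end.png",np.vstack([cv2.resize(t["im"][140:310,80:500],(740,300)),np.hstack([cv2.resize(c["im"][90:300,140:420],(400,300)),np.zeros((300,340,3),np.uint8)])]))
E
```

```text
[0.43820813 0.02099332 0.16409448] 0.06146760540637664 [ 1.5041666  -0.90994405  0.76711673]
wrist ssd_center p0.60 ctr 436.4 20.2 size 104.3 x 56.3 ang 79.5 box [256. 128.  62. 112.]
wrist carton p0.69 ctr 436.0 18.6 size 173.8 x 126.0 ang 80.2 box [219.  83. 138. 184.]
top ssd_center p0.33 ctr 469.5 -412.2 size 238.8 x 156.4 ang 89.4 box [394. 226.  98.  70.]
top chipbox_center p0.73 ctr 639.2 -198.3 size 80.7 x 49.9 ang 85.0 box [334. 182.  38.  22.]
top dish p0.94 ctr 633.8 -202.0 size 101.2 x 82.0 ang 82.6 box [333. 174.  45.  36.]
top dish p0.41 ctr 478.6 355.7 size 162.3 x 60.7 ang -80.6 box [ 94. 237.  64.  34.]
top rack p0.58 ctr 478.6 354.9 size 159.2 x 57.1 ang -80.2 box [ 96. 237.  62.  32.]
top flap p0.94 ctr 471.2 -395.1 size 145.7 x 102.3 ang 88.7 box [421. 238.  62.  45.]
top open_drive p0.83 ctr 657.6 4.5 size 149.4 x 100.9 ang 1.5 box [253. 152.  39.  60.]
```

View pics/end.png

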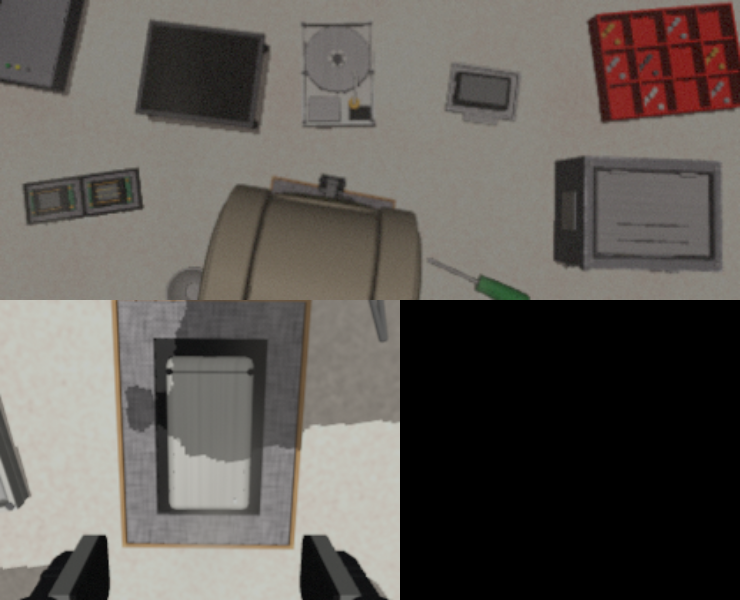

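The drive lies in the cut-out (lower left panel: 166–253 × 356–510 inside 154–266 × 340–514). The chip box is in the dish at (483,90), the adapter in its seat at (52,200), the stand is empty, the flap shut and the open drive in place.

```bash
python3 -c "
from workcell import *
print(hand_in())"
```

```text
the job is handed in; nothing more can be done
None
```

All four things were moved from the pile to their places in order, and the job is handed in at about 38 s of robot time. No verdict was reported.

| Thing | Last check |
|---|---|
| Memory stick | It was pushed through the flap. Afterwards the fingers were empty, it no longer showed, and the flap measured 146 x 102 mm in its shut place. I did not see it inside the bin. |
| Socket adapter | In the empty seat, about 1 mm from the seat centre and less than 1° off in angle. |
| Chip box | In the dish, about 2–3 mm from centre and less than 1° off in angle. |
| Portable drive | In the cut-out, about 2 mm from centre by the network. The raw picture margins suggest up to 4 mm, inside the 11 mm limit. |

The adapter, chip box and drive were each lowered until contact showed in the force and only then released. Touchdown came within about 1 mm of the height I predicted.

- **Fingertip offset:** The real fingertips stand about 39 mm behind the reported TCP. Because of this the first two attempts on the stick closed on nothing. I then found the tip height by touching the adapter's top, with a force of about 23 N.
- **Drive grip:** I gripped the drive three times before the height was right.
- **Missed detections:** In the last top view the network missed the adapter, though it shows in its seat in the picture. It also reported the drive at the bin with p 0.33, which is false; the arm hid the drive there.
- **Open drive:** It showed no movement; its measured centre differed by less than 1 mm.

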